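# Load a fuse cartridge into its spring holder

## Robot

A 7-joint arm with a two-finger parallel gripper is mounted at the origin on a cart in front of the work surface, level with it; the furniture and walls round the work are solid. World frame = base frame: x ahead of the robot, y to its left, z up, the work surface at z = 0. Lengths are in mm, angles in rad, forces in N, time in s.
With the tool pointing down it reaches from about 425 to 925 mm from the base axis. Payload 6.8 kg.
Tool frame: the origin (TCP) lies at the very end of the fingers, on their centre line; the grasp point (between the pads) lies ctrl.grip_depth behind it (ctrl.grip_depth is the distance from the TCP to the grasp point, in mm); y points along the fingers, z is the direction in which the jaws open and shut, and the axes are right-handed (so a half turn about y gives the same grasp; the last joint's range is limited). The gripper opens to 85 mm and grips with 20 to 120 N. Pads are 22 mm wide; open, the fingers measure 114 mm over their backs; the gripper's body (76 mm by 85 mm) begins 54 mm behind the grasp point. The pads swing forward as they close: fully open they stand 13 mm farther back than shut.
Start: joints at [-0.905, 0.477, 0.022, 1.555, -0.011, 1.109, -0.083], TCP at [471.734, 482.82, 204.308] pointing down, gripper open.
Joint ranges: [-2.96, 2.96], [-0.34, 2.1], [-1.41, 1.46], [0.24, 2.44], [-1.37, 4.51], [0.17, 1.92], [-2.96, 2.96]. Speed limits (rad/s): [2.39, 2.39, 3.14, 3.14, 3.14, 3.14, 3.14].

## Interface

Orientations are given as a 3x3 rotation matrix whose columns are the frame's x, y, z axes.
In Python, from workcell import ctrl gives the robot as it stands.
- The arm moves only by the tool apply_moves, never from a script. Its argument "series" is a list of rows, each an object of numbers: "grip": the finger opening in mm, from 0 to 85.4; "x", "y", "z": the shift along the tool's x, y, z in mm; "turn": the turn about the tool's y in rad. A call has 1 to 8 rows; each row shifts and turns the pose as measured when the row begins, along the tool's axes as they then stand; what a row does not reach is not made up. A row lasts 1/12 s, in which the tool goes at most 41.7 mm and 7.16 degrees, less where a joint would pass 70% of its speed; a pose out of reach is approached as far as the arm can. A call with a gripper value outside its range is refused whole. The fingers move at their own pace and stop on an object; "force" is the grip in N (left out, the last holds). Time passes only in rows, so rows that do not move let the fingers close. It gives the time, the measured TCP pose, the force and the opening at its end, in the units of the state.
- ctrl.observe(): the state, without advancing time (a new reading comes with each control period).
- ctrl.read_camera(name): name is "scene" or "top"; returns a dict with "image" (420x560x3 uint8, red, green, blue), "depth" (420x560 float32, mm along the optical axis (not along the pixel's ray), 0 where there is no reading), "intrinsics" (3x3 intrinsics, pixels), "k1" (the pictures are not rectified: a ray, as slopes to the right and down, at radius r is drawn at 1 + k1 r^2 times it, then the intrinsics apply), "pose" (4x4, takes a point from camera to world coordinates). Camera axes: x right, y down, z forward; pixel columns grow to the right and rows downward; lengths in mm; the calibration is good to about 2 mm. A picture is of the moment at which its call begins.
- ctrl.hand_in(): hands the job in, once; it reports no verdict.
The state is a dict: "t": time; "joint_pos": joint angles; "joint_vel": joint speeds; "joint_torque": joint torques, N m; "eef_pos": TCP position; "tcp_rot": TCP orientation; "force": force on the tool from outside, world axes, zero at the start; "ft_torque": the same for the moment, N m; "width": opening from 0.0 (shut) to 1.0 (fully open).
Only numpy, scipy, OpenCV 4.12 (cv2) and the standard library are available. Lean on these libraries where they do the work, as an engineer would, in place of code of your own. Each camera call takes 0.05 s, during which the arm holds its last target.

## Task

Take the fresh fuse cartridge off its white rest and load it into the black fuse holder: seat its wide flat end against the spring contact with the narrow ferrule end still high, then press the ferrule end down until the ferrule clicks under the brass catch. Once it is home, prove it with one firm push of about 15 N down on the green-banded end, then let go; work gently, never forcing fuse or holder with more than about 25 N, and leave the ink bottle, the nib jar and the marker cap where they are.

Things in the scene. Friction and masses are not known exactly. Their poses are not given: they have to be found in the camera images.
- fuse_mid (a point): centre of the ceramic body of the fuse: smooth white cylinder 33 mm across, 48 mm long, about 0.14 kg, brass cap at its flat end, green band near the other end, where a brass ferrule 9 mm across and 12 mm long stands out. It lies level. x axis along the fuse to the ferrule, z up at the start. Flat end 24 mm behind this point, body ends 24 mm ahead, ferrule tip 36 mm ahead
- ferrule (a point): middle of the tip face of the fuse's ferrule, 36 mm from fuse_mid; axes as fuse_mid
- rest: white fixed rest on the table, 64 x 46 mm, with two V saddles 17 to 24 mm either side of its middle, 16 mm high; between them the fuse's sides are free for fingers. Origin on the table under its centre; the fuse starts along its x axis, its body's centre 22.5 mm above this origin
- seat (a point): in the black fixed fuse holder, where the centre of the loaded fuse's body lies, 24.5 mm above the table; x axis from the spring contact to the brass catch, z up. Low cheeks centre the  at x -26 to -15 mm 36.6 mm apart, flaring out above, tops 6 mm above this point; at x +17 to +23 mm 35 mm apart, tops 6 mm below it. Between them the sides are open for fingers
- floor (a point): middle of the holder's flat floor slab, 16.5 mm under seat, 8 mm above the table, 48 mm wide; axes as seat. With the fuse tilted ferrule-up about 23 degrees, the lower edge of its flat end on this floor and its flat face pressed lightly on the spring dome, the ferrule clears the top of the catch's lead-in
- dome (a point): tip of the free spring contact, a steel dome of 8 mm radius on the loaded fuse's axis, 19.5 mm from seat towards -x; axes as seat. It yields towards -x by up to 9 mm at 0.8 N per mm. The wall behind it stands 16 to 33 mm from this point, its top 9.5 mm higher
- nose (a point): tip of the brass catch's nose, level with its underside, 33.8 mm from seat towards +x and 6 mm higher; 14 mm wide. Above it a lead-in leans outward 25 degrees from vertical, ending 5 mm further out and 11 mm higher. Pressing the fuse's green end down, while letting the fuse slide back about 5 mm against the spring, wedges the ferrule past the nose (about 5 to 15 N); then it clicks under and the force rises steeply
- catch (a point): point on the brass catch where the middle of the ferrule's tip face rests when loaded, 36 mm from seat along x; axes as seat. The seated fuse gives back a downward push at once, within 1 mm
- contact (a joint): how far the spring contact is pressed in, m: 0 free, about 0.0043 with the fuse loaded, at most 0.009
- ink_bottle: blue ink bottle with white cap, 44 mm across, 90 mm high, standing; origin at its underside; not to be disturbed
- nib_jar: clear jar with red lid, about 75 mm across and high, standing; origin at its underside; not to be disturbed
- marker_cap: green marker cap, 18 x 40 x 20 mm, lying on the table; origin at its underside; not to be disturbed
Not all that is in view belongs to the job. Of the things like the part that bears fuse_mid, leave any that is brown, purple or red; of the rest the smaller one is meant.

How it is judged:
By the outcome, as a careful person would: the job done as asked, in the order asked, and still so for the second after the job is handed in, with the robot touching nothing.
It also fails if it takes over 72 s, if anything falls off the work surface, if the arm or the gripper's body presses on something with over 40 N, if the wrist force passes 120 N, or if a joint passes its speed limit or range.

## Working session

There is one attempt and no reset: what is moved stays moved. The work goes in short steps, Python scripts to look and compute and a tool call to move; the robot and the scene stay as the last step left them, time stands still between calls to the robot, and variables do not carry over. Pictures are saved under pics/ and viewed, and the job is handed in when it is done.

Besides the shell and the picture viewer there is one more tool, called after "Call:" as name(argument=value, ...) on one line, values as JSON. apply_moves: Moves the arm, as the interface text tells. Its arguments: {"type":"object","properties":{"series":{"type":"array"},"force":{"type":"number"}},"required":["series"]}

```bash
ls; mkdir -p pics
python3 - <<'E'
from workcell import ctrl
import cv2,numpy as np,pickle
print(ctrl.grip_depth, ctrl.observe())
for n in ("scene","top"):
    d=ctrl.read_camera(n); pickle.dump(d,open(n+".pkl","wb"))
    cv2.imwrite(f"pics/{n}0.png",cv2.resize(d["image"][:,:,::-1],(800,600)))
    print(n,d["intrinsics"],d["k1"],d["pose"])
E
```

```text
pics
18.700000000000003 {'t': 0.0, 'joint_pos': array([-0.90511398,  0.4777909 ,  0.02229274,  1.55649871, -0.01149502,
        1.10929052, -0.08311191]), 'joint_vel': array([-1.26607443e-04, -1.45301399e-03, -4.34504749e-05,  3.72628437e-04,
       -9.48081685e-04, -1.19738116e-03,  1.23756895e-03]), 'joint_torque': array([-3.65279084e-05, -5.96452188e+01,  1.60789825e+00, -2.81213415e+01,
        1.25049570e-02,  9.03204898e-03, -5.36867745e-06]), 'eef_pos': array([471.25009773, 482.3376737 , 203.31107149]), 'tcp_rot': array([[ 7.15309751e-01, -1.21006373e-03,  6.98806480e-01],
       [-6.98807517e-01, -1.41263661e-03,  7.15308366e-01],
       [ 1.21590906e-04, -9.99998270e-01, -1.85607437e-03]]), 'force': array([0.47872796, 0.02440704, 0.29073578]), 'ft_torque': array([-0.00448005, -0.05023797,  0.01290348]), 'width': 0.9995073369766632}
scene [[420.17550911   0.         277.27365957]
 [  0.         420.17550911 212.8374655 ]
 [  0.           0.           1.        ]] 0.019437386130952587 [[ 5.24466656e-01 -3.78492757e-01  7.62678149e-01 -1.17499120e+02]
 [-8.51316217e-01 -2.18406233e-01  4.77031881e-01 -5.06795906e+02]
 [-1.39794499e-02 -8.99467593e-01 -4.36763809e-01  4.14621694e+02]
 [ 0.00000000e+00  0.00000000e+00  0.00000000e+00  1.00000000e+00]]
top [[521.65071312   0.         279.27626554]
 [  0.         521.65071312 204.29368259]
 [  0.           0.           1.        ]] -0.1040990791861516 [[ 1.78129059e-01 -9.60796917e-01  2.12460169e-01  3.07687854e+02]
 [-9.83996247e-01 -1.74941146e-01  3.38671102e-02 -1.07641953e+02]
 [ 4.62861029e-03 -2.15092726e-01 -9.76582662e-01  1.17200769e+03]
 [ 0.00000000e+00  0.00000000e+00  0.00000000e+00  1.00000000e+00]]
```

View pics/scene0.png

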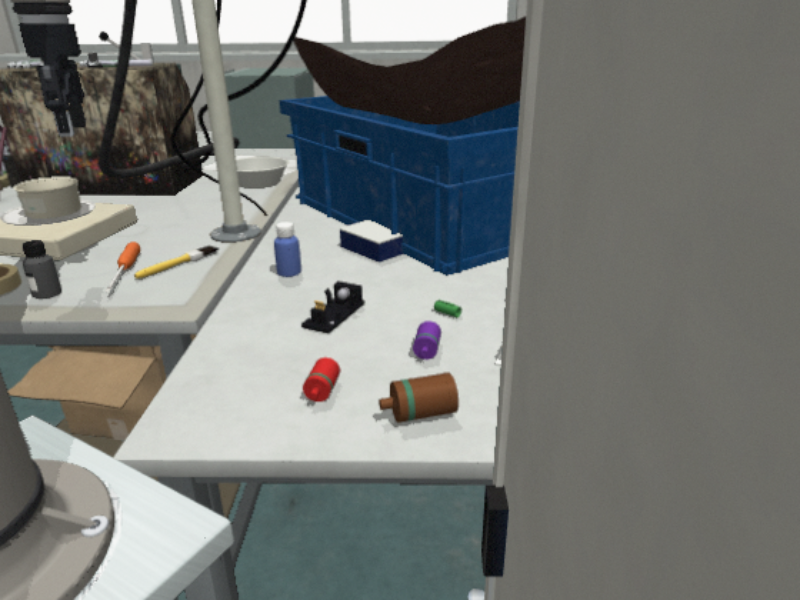

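View pics/top0.png

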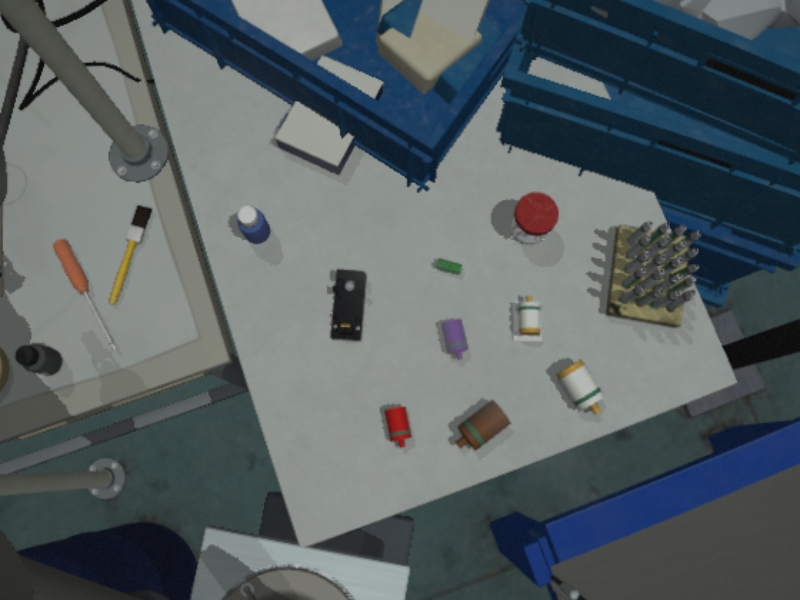

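The top view shows the black holder at (348,305). There are two white fuses: a small one on the white rest at (528,318) and a larger one lying at (580,387). The coloured ones are purple (455,338), red (398,425) and brown (482,425). I expect the small white one on the rest is the one meant, so I'll confirm it in an enlarged crop.

```bash
cat > h.py <<'E'
import numpy as np,cv2,pickle
def crop(d,u0,v0,w,h,s,fn):
    im=d["image"][v0:v0+h,u0:u0+w,::-1]
    im=cv2.resize(im,None,fx=s,fy=s,interpolation=cv2.INTER_CUBIC)
    for i in range(0,w,10):
        cv2.line(im,(int(i*s),0),(int(i*s),6 if (u0+i)%50 else 14),(0,255,255),1)
        if (i%20==0): cv2.putText(im,str(u0+i),(int(i*s),24),0,.4,(0,0,255),1)
    for i in range(0,h,10):
        cv2.line(im,(0,int(i*s)),(6,int(i*s)),(0,255,255),1)
        if (i%20==0): cv2.putText(im,str(v0+i),(8,int(i*s)+4),0,.4,(0,0,255),1)
    cv2.imwrite(fn,im)
def ray(d,u,v):
    K=d["intrinsics"];k=d["k1"]
    xd=np.array([(u-K[0,2])/K[0,0],(v-K[1,2])/K[1,1]]);x=xd.copy()
    for _ in range(30): x=xd/(1+k*(x@x))
    return np.array([x[0],x[1],1.])
def at_z(d,u,v,z):
    r=d["pose"][:3,:3]@ray(d,u,v);o=d["pose"][:3,3]
    return o+r*(z-o[2])/r[2]
def at_d(d,u,v):
    z=d["depth"][int(round(v)),int(round(u))]
    return d["pose"][:3,:3]@(ray(d,u,v)*z)+d["pose"][:3,3]
def proj(d,p):
    P=d["pose"];c=P[:3,:3].T@(np.asarray(p,float)-P[:3,3]);x=c[:2]/c[2]
    x=x*(1+d["k1"]*(x@x));K=d["intrinsics"]
    return np.array([K[0,0]*x[0]+K[0,2],K[1,1]*x[1]+K[1,2]])
E
python3 - <<'E'
from h import *
d=pickle.load(open("top.pkl","rb"))
crop(d,340,190,90,70,8,"pics/c1.png")
crop(d,205,175,80,75,8,"pics/c2.png")
s=pickle.load(open("scene.pkl","rb"))
crop(s,200,185,70,60,10,"pics/c3.png")
E
```

```text
(no output)
```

View pics/c1.png

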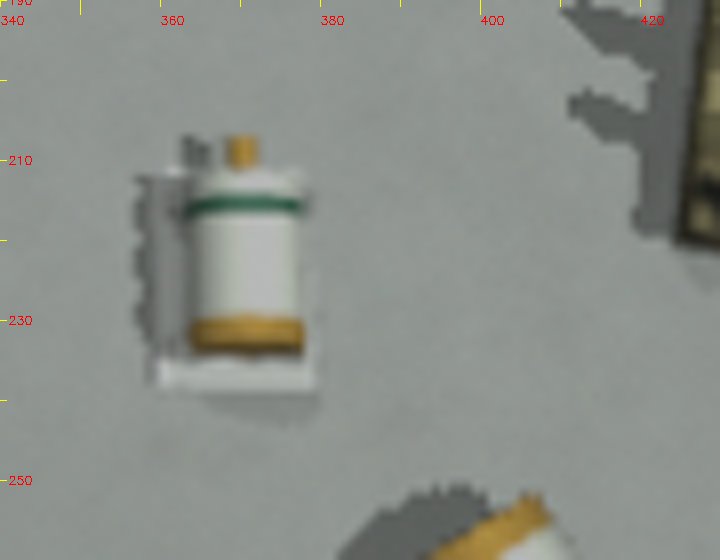

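View pics/c2.png

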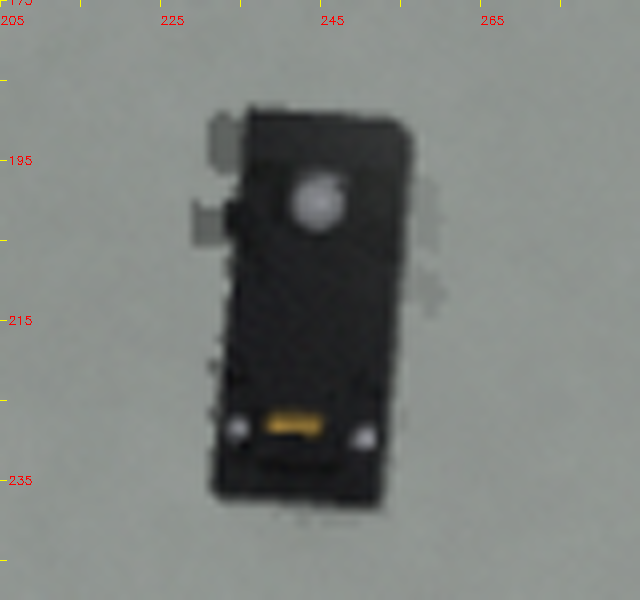

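View pics/c3.png

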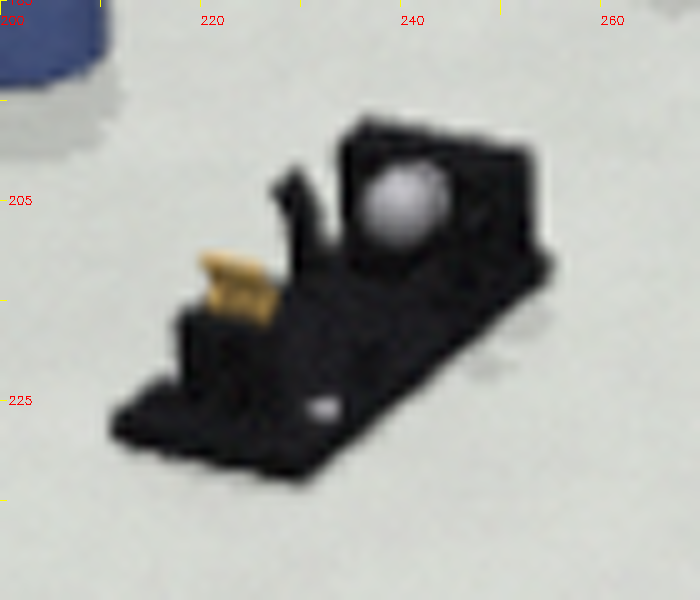

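The crop confirms it. The small white fuse lies on the white rest, with its ferrule tip near (370,207), green band at v≈215 and brass flat end at v≈234. In the holder, the dome is near (244,200) and the brass catch near (241,228). Next I'll measure both.

Run:
```python
from h import *
np.set_printoptions(precision=1,suppress=True)
d=pickle.load(open("top.pkl","rb"));s=pickle.load(open("scene.pkl","rb"))
print("ferrule tip top",at_z(d,369.9,207,25), "cap centre top edge",at_z(d,370.5,230,39),at_z(d,370.5,233.3,39))
print("green band",at_z(d,370.2,215.2,39))
for n,u,v in [("rest ll",359.7,238.6),("rest lr",379.3,238.6)]: print(n,at_z(d,u,v,0),at_z(d,u,v,16))
print("depth fuse")
for v in range(206,240,3): print(v,[at_d(d,u,v).round(0) for u in (364,370,376)])
print("dome top cam",at_z(d,244,200,28), "catch l r",at_z(d,238,228,35),at_z(d,245,228,35))
print("holder corners",*[at_z(d,u,v,8) for u,v in [(236,188.5),(255.8,190),(252.5,238),(231.5,237)]])
print("scene dome",at_z(s,239.5,205,24.5),"corners",*[at_z(s,u,v,8) for u,v in [(254.5,211),(229.5,232),(211,227)]])
for u,v in [(244,200),(241,228),(243,215)]: print(u,v,at_d(d,u,v))
```

```text
ferrule tip top [ 587.7 -270.3   25. ] cap centre top edge [ 533.1 -277.    39. ] [ 525.7 -278.1   39. ]
green band [ 566.  -271.6   39. ]
rest ll [ 516.8 -261.3    0. ] [ 513.9 -259.2   16. ]
rest lr [ 524.7 -305.6    0. ] [ 521.7 -302.9   16. ]
depth fuse
206 [array([ 594., -260.,   -0.]), array([ 596., -273.,    2.]), array([ 600., -288.,   -3.])]
209 [array([ 587., -261.,   -0.]), array([ 583., -271.,   27.]), array([ 591., -288.,    1.])]
212 [array([ 573., -258.,   29.]), array([ 573., -270.,   40.]), array([ 577., -284.,   33.])]
215 [array([ 567., -259.,   28.]), array([ 565., -271.,   43.]), array([ 570., -285.,   33.])]
218 [array([ 559., -260.,   29.]), array([ 560., -272.,   39.]), array([ 564., -287.,   30.])]
221 [array([ 553., -262.,   26.]), array([ 553., -273.,   39.]), array([ 556., -287.,   37.])]
224 [array([ 546., -263.,   26.]), array([ 546., -274.,   39.]), array([ 549., -288.,   36.])]
227 [array([ 539., -263.,   28.]), array([ 539., -275.,   40.]), array([ 543., -289.,   34.])]
230 [array([ 533., -264.,   27.]), array([ 533., -276.,   40.]), array([ 536., -290.,   34.])]
233 [array([ 527., -266.,   23.]), array([ 528., -279.,   28.]), array([ 530., -291.,   33.])]
236 [array([ 525., -270.,   -1.]), array([ 527., -284.,   -0.]), array([ 529., -297.,    3.])]
239 [array([ 517., -271.,    2.]), array([ 520., -284.,    2.]), array([ 522., -298.,    0.])]
dome top cam [552.1  11.9  28. ] catch l r [485.9  12.   35. ] [488.7  -3.2  35. ]
holder corners [579.7  37.3   8. ] [584.4  -8.2   8. ] [473.6 -21.8   8. ] [467.3  25.3   8. ]
scene dome [555.7  12.7  24.5] corners [575.1 -13.5   8. ] [468.1 -25.3   8. ] [466.1  21.4   8. ]
244 200 [550.8  11.3  33.8]
241 228 [485.8   4.7  43.1]
243 215 [521.8   9.6   6.9]
```

Run:
```python
from h import *
np.set_printoptions(precision=2,suppress=True)
d=pickle.load(open("top.pkl","rb"));s=pickle.load(open("scene.pkl","rb"))
th=np.linspace(0,2*np.pi,60)
def circ(c,a,x,r):
    ax=np.array([np.cos(a),np.sin(a),0]);n=np.array([-np.sin(a),np.cos(a),0])
    return np.array([proj(d,c+ax*x+r*(np.cos(t)*n+np.sin(t)*np.array([0,0,1]))) for t in th])
def show(c,a):
    for nm,x,r in [("flat",-24,16.5),("mid",0,16.5),("end",24,16.5),("fer0",24,4.5),("tip",36,4.5)]:
        p=circ(c,a,x,r);print(nm,"u",p[:,0].min(),p[:,0].max(),"v",p[:,1].min(),p[:,1].max())
show(np.array([552,-274.5,22.5]),0.16)
show(np.array([550,-275,22.5]),0.16)
# holder model
def H(px,py,a,x,y,z): return np.array([px+np.cos(a)*x-np.sin(a)*y,py+np.sin(a)*x+np.cos(a)*y,24.5+z])
for P in [(526,8.5,np.pi+.116)]:
  for nm,x,y,z in [("dome c",-27.5,0,0),("nose l",33.8,-7,6),("nose r",33.8,7,6),("lip l",38.8,-7,17),("lip r",38.8,7,17),("wall top near",-35.5,0,9.5),("floor edge 40 +",40,24,-16.5),("floor 40 -",40,-24,-16.5)]:
    p=H(*P,x,y,z); print(nm,p,"top",proj(d,p),"scene",proj(s,p))
```

```text
flat u 362.0711050525049 376.9252437645375 v 232.1859003451884 234.56832545552084
mid u 361.9262839839308 376.7176010772435 v 221.49734669081096 224.15913889323485
end u 361.77568790914023 376.5033951349601 v 210.89931038344918 213.83507410922212
fer0 u 367.1173062522181 371.134763984441 v 211.98577500100893 212.78628374036506
tip u 367.02836508032306 371.0370225329633 v 206.77115881078836 207.6084603183643
flat u 362.16090678414827 377.0204226594111 v 233.10625712218024 235.46447551357068
mid u 362.01626618057367 376.8130305657443 v 222.41008892264963 225.0481278699341
end u 361.8658285800153 376.5990491542175 v 211.80429493634855 214.71676807541283
fer0 u 367.2093848229434 371.2283848740308 v 212.8821354893571 213.6762934071491
tip u 367.1205261693714 371.13073456499603 v 207.66367803221308 208.4946926312298
dome c [553.32  11.68  24.5 ] top [244.29 199.84] scene [239.24 205.5 ]
nose l [491.62  11.54  30.5 ] top [238.85 225.88] scene [221.63 213.67]
nose r [493.24  -2.36  30.5 ] top [245.13 226.28] scene [227.39 214.84]
lip l [486.65  10.96  41.5 ] top [238.32 227.25] scene [219.97 209.87]
lip r [488.27  -2.94  41.5 ] top [244.66 227.65] scene [225.78 211.03]
wall top near [561.26  12.61  34.  ] top [244.31 195.42] scene [240.8  200.21]
floor edge 40 + [489.05 -19.97   8.  ] top [253.01 231.19] scene [233.61 227.21]
floor 40 - [483.49  27.71   8.  ] top [231.86 229.84] scene [213.98 223.  ]
```

Call:
apply_moves(series=[{"turn": 0.12},{"turn": 0.12},{"turn": 0.12},{"turn": 0.12},{"turn": 0.12},{"turn": 0.12},{"turn": 0.12},{"turn": 0.12}])

```text
invalid input at $.series[0]: expected keys grip, x, y, z, turn
```

Call:
apply_moves(series=[{"turn": 0.12},{"turn": 0.12},{"turn": 0.12},{"turn": 0.12},{"turn": 0.12},{"turn": 0.12},{"turn": 0.12},{"turn": 0.12}])

```text
invalid input at $.series[0]: expected keys grip, x, y, z, turn
```

```bash
cat >> h.py <<'E'
def to(x,y,z,psi):
    from workcell import ctrl
    o=ctrl.observe();R=o["tcp_rot"];p=o["eef_pos"]
    cur=np.arctan2(R[1,0],R[0,0]);dp=(psi-cur+np.pi)%(2*np.pi)-np.pi
    print("t %.2f pos"%o["t"],p.round(1),"yaw %.3f"%cur,"down",R[:,1].round(4),"F",o["force"].round(1),"w %.1f"%(o["width"]*85.4),"j",o["joint_pos"].round(2))
    print("  tool shift",(R.T@(np.array([x,y,z])-p)).round(2),"turn %.3f"%-dp)
E
python3 -c "
from h import *
to(552,-275.6,120,-2.98)"
```

```text
t 0.10 pos [471.3 482.4 203.4] yaw -0.774 down [-0.0011 -0.0012 -1.    ] F [-0.5 -0.6  0.1] w 85.4 j [-0.91  0.48  0.02  1.56 -0.01  1.11 -0.08]
  tool shift [ 587.41   84.29 -485.65] turn 2.206
```

Call:
apply_moves(series=[{"grip": 85,"x": 0,"y": 0,"z": 0,"turn": 0.12},{"grip": 85,"x": 0,"y": 0,"z": 0,"turn": 0.12},{"grip": 85,"x": 0,"y": 0,"z": 0,"turn": 0.12},{"grip": 85,"x": 0,"y": 0,"z": 0,"turn": 0.12},{"grip": 85,"x": 0,"y": 0,"z": 0,"turn": 0.12},{"grip": 85,"x": 0,"y": 0,"z": 0,"turn": 0.12},{"grip": 85,"x": 0,"y": 0,"z": 0,"turn": 0.12},{"grip": 85,"x": 0,"y": 0,"z": 0,"turn": 0.12}])

```text
t: 0.77
eef_pos: [469.2, 480.0, 198.7]
tcp_rot: [[-0.197, -0.007, 0.98], [-0.98, -0.007, -0.197], [0.009, -1.0, -0.006]]
force: [-0.2, -1.3, -0.2]
width: 0.996
```

```bash
python3 -c "
from h import *
to(552,-275.6,200,-2.98)"
```

```text
t 0.77 pos [469.2 480.  198.7] yaw -1.770 down [-0.0072 -0.0073 -0.9999] F [-0.2 -1.3 -0.2] w 85.0 j [-1.06  0.49  0.24  1.57 -0.12  1.11 -0.99]
  tool shift [724.34   3.68 230.34] turn 1.210
```

```bash
cat >> h.py <<'E'
def plan(x,y,psi,n):
    from workcell import ctrl
    o=ctrl.observe();R=o["tcp_rot"];p=o["eef_pos"]
    cur=np.arctan2(R[1,0],R[0,0]);dp=(psi-cur+np.pi)%(2*np.pi)-np.pi
    w=(np.array([x,y])-p[:2])/n
    for i in range(n):
        a=cur+dp*i/n
        print(i,"x %.1f z %.1f turn %.3f"%(w[0]*np.cos(a)+w[1]*np.sin(a),w[0]*-np.sin(a)*-1+-w[1]*np.cos(a),-dp/n))
E
python3 -c "
from h import *
plan(552,-275.6,-2.98,20)"
```

```text
0 x 36.2 z -11.5 turn 0.061
1 x 35.5 z -13.7 turn 0.061
2 x 34.6 z -15.8 turn 0.061
3 x 33.5 z -17.9 turn 0.061
4 x 32.4 z -19.9 turn 0.061
5 x 31.1 z -21.8 turn 0.061
6 x 29.8 z -23.6 turn 0.061
7 x 28.3 z -25.4 turn 0.061
8 x 26.7 z -27.1 turn 0.061
9 x 25.0 z -28.6 turn 0.061
10 x 23.2 z -30.1 turn 0.061
11 x 21.4 z -31.4 turn 0.061
12 x 19.4 z -32.7 turn 0.061
13 x 17.4 z -33.8 turn 0.061
14 x 15.3 z -34.8 turn 0.061
15 x 13.2 z -35.6 turn 0.061
16 x 11.0 z -36.4 turn 0.061
17 x 8.8 z -37.0 turn 0.061
18 x 6.6 z -37.4 turn 0.061
19 x 4.3 z -37.8 turn 0.061
```

Call:
apply_moves(series=[{"grip": 85,"x": 36,"y": -0.5,"z": 11.5,"turn": 0.061},{"grip": 85,"x": 35.5,"y": -0.5,"z": 13.5,"turn": 0.061},{"grip": 85,"x": 34.5,"y": -0.5,"z": 16,"turn": 0.061},{"grip": 85,"x": 33.5,"y": -0.5,"z": 18,"turn": 0.061},{"grip": 85,"x": 32.5,"y": -0.5,"z": 20,"turn": 0.061},{"grip": 85,"x": 31,"y": -0.5,"z": 22,"turn": 0.061},{"grip": 85,"x": 30,"y": -0.5,"z": 23.5,"turn": 0.061},{"grip": 85,"x": 28.5,"y": -0.5,"z": 25.5,"turn": 0.061}])

```text
t: 1.43
eef_pos: [488.2, 182.7, 197.2]
tcp_rot: [[-0.634, -0.023, 0.773], [-0.773, -0.003, -0.634], [0.017, -1.0, -0.016]]
force: [0.9, -0.8, 0.2]
width: 0.994
```

```bash
sed -i 's/w\[0\]\*-np.sin(a)\*-1+-w\[1\]\*np.cos(a)/-w[0]*np.sin(a)+w[1]*np.cos(a)/' h.py; python3 -c "
from h import *
to(552,-275.6,160,-2.98)
plan(552,-275.6,-2.98,14)"
```

```text
t 1.43 pos [488.2 182.7 197.2] yaw -2.257 down [-0.0232 -0.0029 -0.9997] F [ 0.9 -0.8  0.2] w 84.9 j [-0.83  0.25  0.43  1.93 -0.13  1.   -1.03]
  tool shift [313.42  37.01 340.39] turn 0.723
0 x 22.4 z 24.3 turn 0.052
1 x 21.2 z 25.4 turn 0.052
2 x 19.8 z 26.5 turn 0.052
3 x 18.4 z 27.4 turn 0.052
4 x 17.0 z 28.4 turn 0.052
5 x 15.5 z 29.2 turn 0.052
6 x 14.0 z 30.0 turn 0.052
7 x 12.4 z 30.6 turn 0.052
8 x 10.8 z 31.2 turn 0.052
9 x 9.2 z 31.7 turn 0.052
10 x 7.5 z 32.2 turn 0.052
11 x 5.9 z 32.5 turn 0.052
12 x 4.2 z 32.8 turn 0.052
13 x 2.5 z 33.0 turn 0.052
```

Call:
apply_moves(series=[{"grip": 85,"x": 22,"y": 1,"z": 24,"turn": 0.06},{"grip": 85,"x": 21,"y": 1,"z": 25.5,"turn": 0.06},{"grip": 85,"x": 20,"y": 1,"z": 26.5,"turn": 0.06},{"grip": 85,"x": 18,"y": 1,"z": 27.5,"turn": 0.06},{"grip": 85,"x": 17,"y": 1,"z": 28.5,"turn": 0.06},{"grip": 85,"x": 15.5,"y": 1,"z": 29,"turn": 0.06},{"grip": 85,"x": 14,"y": 1,"z": 30,"turn": 0.06},{"grip": 85,"x": 12.5,"y": 1,"z": 30.5,"turn": 0.06}])

```text
t: 2.1
eef_pos: [511.0, -94.5, 188.4]
tcp_rot: [[-0.929, -0.025, 0.37], [-0.37, -0.002, -0.929], [0.024, -1.0, -0.008]]
force: [-0.5, -0.0, -0.6]
width: 0.995
```

```bash
python3 -c "
from h import *
to(552,-275.6,160,-2.98)
plan(552,-275.6,-2.98,8)"
```

```text
t 2.10 pos [511.  -94.5 188.4] yaw -2.763 down [-0.0248 -0.0016 -0.9997] F [-0.5 -0.  -0.6] w 85.0 j [-0.47  0.29  0.65  1.96 -0.2   0.99 -0.92]
  tool shift [ 28.15  27.68 183.64] turn 0.217
0 x 3.6 z 22.9 turn 0.027
1 x 3.0 z 23.0 turn 0.027
2 x 2.4 z 23.1 turn 0.027
3 x 1.7 z 23.1 turn 0.027
4 x 1.1 z 23.2 turn 0.027
5 x 0.5 z 23.2 turn 0.027
6 x -0.2 z 23.2 turn 0.027
7 x -0.8 z 23.2 turn 0.027
```

Call:
apply_moves(series=[{"grip": 85,"x": 4,"y": 4,"z": 27,"turn": 0.035},{"grip": 85,"x": 4,"y": 4,"z": 28,"turn": 0.035},{"grip": 85,"x": 4,"y": 4,"z": 28,"turn": 0.035},{"grip": 85,"x": 3,"y": 4,"z": 28,"turn": 0.035},{"grip": 85,"x": 3,"y": 4,"z": 26,"turn": 0.035},{"grip": 85,"x": 2,"y": 4,"z": 20,"turn": 0.03},{"grip": 85,"x": 1,"y": 4,"z": 12,"turn": 0.02},{"grip": 85,"x": 1,"y": 4,"z": 5,"turn": 0.0}])

```text
t: 2.77
eef_pos: [533.4, -283.7, 153.4]
tcp_rot: [[-0.991, -0.027, 0.13], [-0.13, -0.004, -0.991], [0.027, -1.0, 0.0]]
force: [-0.4, -0.0, 0.5]
width: 0.994
```

```bash
python3 -c "
from h import *
to(552,-275.6,100,-2.98)"
```

```text
t 2.77 pos [ 533.4 -283.7  153.4] yaw -3.011 down [-0.0272 -0.004  -0.9996] F [-0.4 -0.   0.5] w 84.9 j [-0.13  0.5   0.69  1.8  -0.36  1.   -0.73]
  tool shift [-20.99  52.86  -5.64] turn -0.031
```

Call:
apply_moves(series=[{"grip": 85,"x": -7,"y": 15,"z": -2,"turn": -0.015},{"grip": 85,"x": -7,"y": 15,"z": -2,"turn": -0.015},{"grip": 85,"x": -5,"y": 15,"z": -1.5,"turn": 0},{"grip": 85,"x": -2,"y": 10,"z": 0,"turn": 0}])

```text
t: 3.1
eef_pos: [552.2, -276.2, 95.0]
tcp_rot: [[-0.987, -0.026, 0.161], [-0.161, -0.004, -0.987], [0.026, -1.0, -0.0]]
force: [0.6, 0.5, -0.4]
width: 0.994
```

```bash
python3 -c "
from h import *
from workcell import ctrl
to(552,-275.6,9.5,-2.98)
d=ctrl.read_camera('top');crop(d,330,180,90,70,8,'pics/c4.png')"
```

```text
t 3.10 pos [ 552.2 -276.2   95. ] yaw -2.980 down [-0.0261 -0.0041 -0.9997] F [ 0.6  0.5 -0.4] w 84.9 j [-0.1   0.59  0.63  1.81 -0.41  0.9  -0.69]
  tool shift [-2.16 85.5  -0.62] turn -0.000
```

View pics/c4.png

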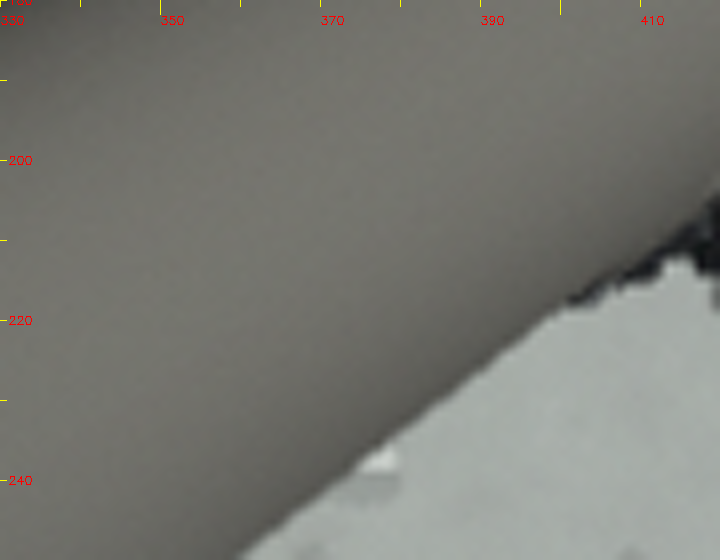

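Call:
apply_moves(series=[{"grip": 85,"x": -0.3,"y": 14,"z": 0,"turn": 0},{"grip": 85,"x": -0.3,"y": 15,"z": 0,"turn": 0},{"grip": 85,"x": -0.3,"y": 15,"z": 0,"turn": 0},{"grip": 85,"x": -0.3,"y": 14,"z": 0,"turn": 0},{"grip": 85,"x": -0.3,"y": 10,"z": 0,"turn": 0},{"grip": 85,"x": -0.3,"y": 7,"z": 0,"turn": 0},{"grip": 85,"x": -0.3,"y": 4,"z": 0,"turn": 0}])

```text
t: 3.73
eef_pos: [552.1, -271.0, 8.7]
tcp_rot: [[-0.985, -0.03, 0.167], [-0.167, -0.001, -0.986], [0.03, -1.0, -0.004]]
force: [-0.9, -1.2, 0.2]
width: 0.993
```

```bash
python3 -c "
from h import *
to(552,-275.6,10,-2.98)"
```

```text
t 3.73 pos [ 552.1 -271.     8.7] yaw -2.973 down [-0.0303 -0.0015 -0.9995] F [-0.9 -1.2  0.2] w 84.8 j [-0.05  0.7   0.55  1.85 -0.49  0.76 -0.63]
  tool shift [ 0.93 -1.34  4.56] turn 0.007
```

Call:
apply_moves(series=[{"grip": 85,"x": 0.5,"y": -1.5,"z": 3,"turn": 0.007},{"grip": 85,"x": 0,"y": -0.5,"z": 1.5,"turn": 0},{"grip": 85,"x": 0,"y": 0,"z": 0.5,"turn": 0}])

```text
t: 3.98
eef_pos: [552.6, -276.2, 10.5]
tcp_rot: [[-0.987, -0.031, 0.16], [-0.16, -0.001, -0.987], [0.031, -1.0, -0.004]]
force: [-0.0, 1.0, 1.0]
width: 0.997
```

```bash
python3 -c "
from h import *
to(552,-275.6,10,-2.98)"
```

```text
t 3.98 pos [ 552.6 -276.2   10.5] yaw -2.981 down [-0.0308 -0.0013 -0.9995] F [-0.  1.  1.] w 85.1 j [-0.04  0.71  0.56  1.84 -0.49  0.77 -0.63]
  tool shift [ 0.45  0.5  -0.69] turn -0.001
```

Call:
apply_moves(series=[{"grip": 45,"x": 0,"y": 0,"z": 0,"turn": 0},{"grip": 45,"x": 0,"y": 0,"z": 0,"turn": 0},{"grip": 45,"x": 0,"y": 0,"z": 0,"turn": 0},{"grip": 38,"x": 0,"y": 0,"z": 0,"turn": 0},{"grip": 38,"x": 0,"y": 0,"z": 0,"turn": 0}], force=20)

```text
t: 4.4
eef_pos: [554.1, -277.8, 13.1]
tcp_rot: [[-0.987, -0.027, 0.159], [-0.159, -0.003, -0.987], [0.027, -1.0, -0.001]]
force: [-0.2, -1.0, -0.1]
width: 0.448
```

```bash
python3 -c "
from h import *
to(552,-275.6,10,-2.98)"
```

```text
t 4.40 pos [ 554.1 -277.8   13.1] yaw -2.982 down [-0.0266 -0.003  -0.9996] F [-0.2 -1.  -0.1] w 38.2 j [-0.04  0.7   0.56  1.84 -0.49  0.77 -0.63]
  tool shift [ 1.67  3.14 -2.52] turn -0.002
```

Call:
apply_moves(series=[{"grip": 38,"x": 1,"y": 2,"z": -1.5,"turn": 0},{"grip": 38,"x": 0.5,"y": 1,"z": -1,"turn": 0}])

```text
t: 4.57
eef_pos: [552.5, -275.7, 10.4]
tcp_rot: [[-0.987, -0.026, 0.159], [-0.159, -0.003, -0.987], [0.026, -1.0, -0.001]]
force: [0.2, -0.4, -0.8]
width: 0.446
```

```bash
python3 -c "
from h import *
to(552,-275.6,10.5,-2.98)"
```

```text
t 4.57 pos [ 552.5 -275.7   10.4] yaw -2.982 down [-0.0257 -0.0034 -0.9997] F [ 0.2 -0.4 -0.8] w 38.1 j [-0.04  0.7   0.55  1.84 -0.49  0.76 -0.63]
  tool shift [ 0.43 -0.11 -0.18] turn -0.002
```

Call:
apply_moves(series=[{"grip": 30,"x": 0,"y": 0,"z": 0,"turn": 0},{"grip": 30,"x": 0,"y": 0,"z": 0,"turn": 0},{"grip": 30,"x": 0,"y": 0,"z": 0,"turn": 0}], force=20)

```text
t: 4.82
eef_pos: [551.9, -274.9, 9.8]
tcp_rot: [[-0.987, -0.027, 0.16], [-0.159, -0.003, -0.987], [0.027, -1.0, -0.002]]
force: [0.1, -0.2, -0.2]
width: 0.352
```

```bash
python3 -c "
from h import *
to(552,-275.6,60,-2.98)"
```

```text
t 4.82 pos [ 551.9 -274.9    9.8] yaw -2.981 down [-0.0267 -0.0026 -0.9996] F [ 0.1 -0.2 -0.2] w 30.0 j [-0.04  0.7   0.55  1.85 -0.49  0.76 -0.63]
  tool shift [  1.35 -50.16   0.62] turn -0.001
```

Call:
apply_moves(series=[{"grip": 26,"x": 0.5,"y": 0,"z": 0,"turn": 0},{"grip": 26,"x": 0,"y": 0,"z": 0,"turn": 0}], force=20)

```text
t: 4.98
eef_pos: [551.3, -275.0, 9.8]
tcp_rot: [[-0.987, -0.027, 0.16], [-0.16, -0.003, -0.987], [0.027, -1.0, -0.002]]
force: [0.1, 0.0, 0.4]
width: 0.307
```

```bash
python3 -c "
from h import *
to(552,-275.6,60,-2.98)"
```

```text
t 4.98 pos [ 551.3 -275.     9.8] yaw -2.981 down [-0.0268 -0.0026 -0.9996] F [0.1 0.  0.4] w 26.2 j [-0.04  0.7   0.55  1.85 -0.49  0.76 -0.63]
  tool shift [  0.8  -50.21   0.65] turn -0.001
```

Call:
apply_moves(series=[{"grip": 20,"x": 0,"y": 0,"z": 0,"turn": 0},{"grip": 20,"x": 0,"y": 0,"z": 0,"turn": 0},{"grip": 20,"x": 0,"y": 0,"z": 0,"turn": 0}], force=20)

```text
t: 5.23
eef_pos: [551.6, -275.8, 10.1]
tcp_rot: [[-0.987, -0.026, 0.159], [-0.159, -0.004, -0.987], [0.026, -1.0, -0.0]]
force: [-0.4, 0.1, 0.5]
width: 0.231
```

```bash
python3 -c "
from h import *
from workcell import ctrl
to(552,-275.6,60,-2.98)
for n in ('scene','top'):
  d=ctrl.read_camera(n);pickle.dump(d,open(n+'1.pkl','wb'));cv2.imwrite('pics/%s1.png'%n,cv2.resize(d['image'][:,:,::-1],(800,600)))"
```

```text
t 5.23 pos [ 551.6 -275.8   10.1] yaw -2.982 down [-0.026  -0.0037 -0.9997] F [-0.4  0.1  0.5] w 19.7 j [-0.04  0.7   0.55  1.85 -0.49  0.76 -0.63]
  tool shift [  0.9  -49.88  -0.14] turn -0.002
```

View pics/scene1.png

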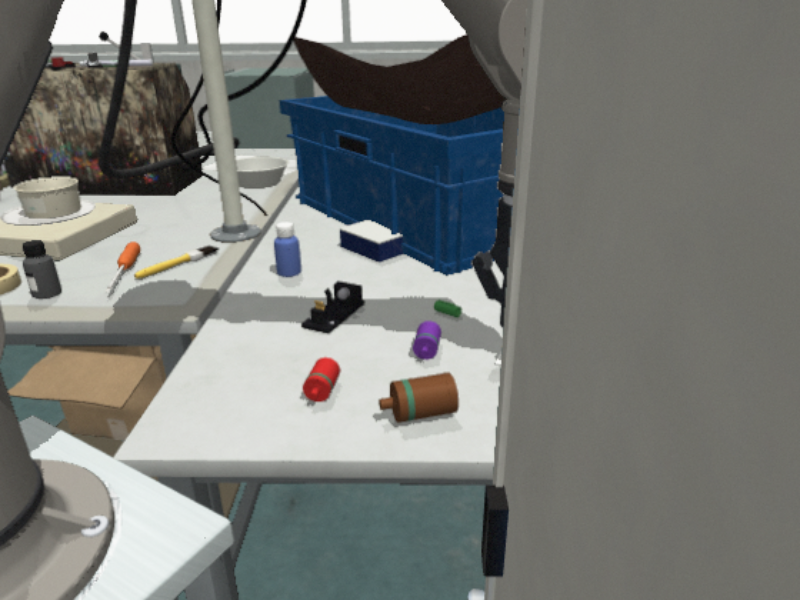

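View pics/top1.png

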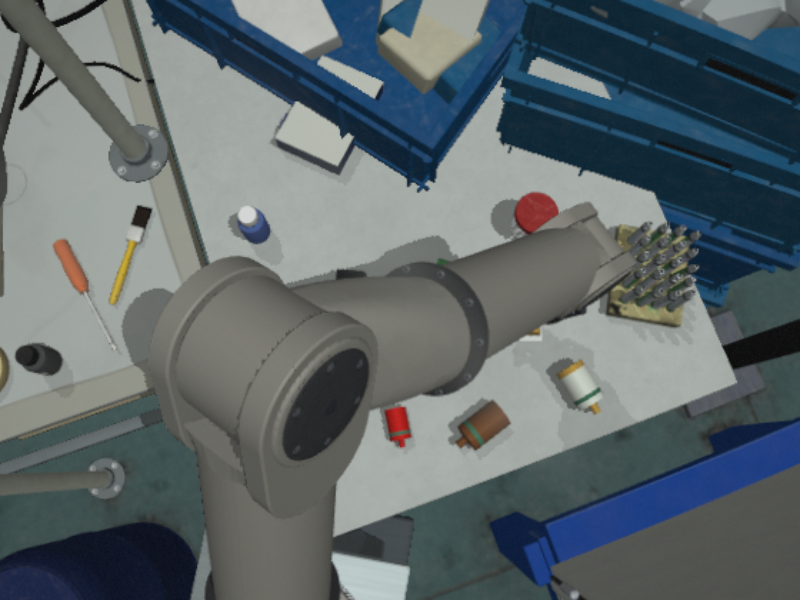

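```bash
python3 -c "
from h import *
d=pickle.load(open('scene1.pkl','rb'));t=pickle.load(open('top1.pkl','rb'))
print(proj(d,[552,-276,10]),proj(d,[552,-276,120]),proj(d,[543,-219,20]),proj(t,[552,-276,10]))
crop(d,315,130,55,130,6,'pics/c5.png');crop(t,350,140,100,120,5,'pics/c6.png')
for u,v in [(341,188),(345,200),(352,180),(350,210)]: print(u,v,at_d(d,u,v))"
```

```text
[361.81617741 244.55224754] [366.37584542 191.05966249] [332.52745993 234.59298511] [369.00456963 223.95503468]
341 188 [ 543.19684935 -231.00145364  119.8331085 ]
345 200 [ 539.89350012 -241.49519874   99.56356727]
352 180 [ 540.4831515  -252.0600717   140.41011071]
350 210 [ 537.45658145 -253.3390752    83.21642767]
```

View pics/c5.png

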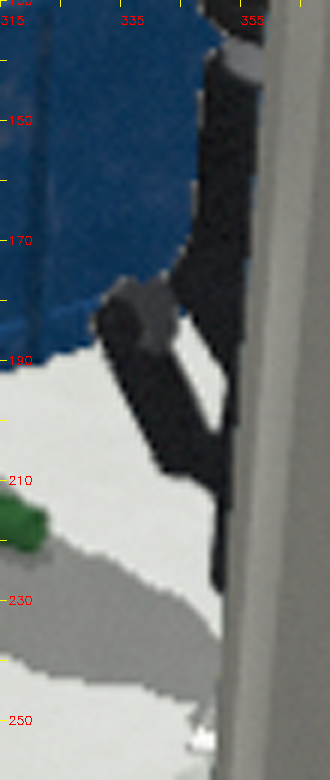

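View pics/c6.png

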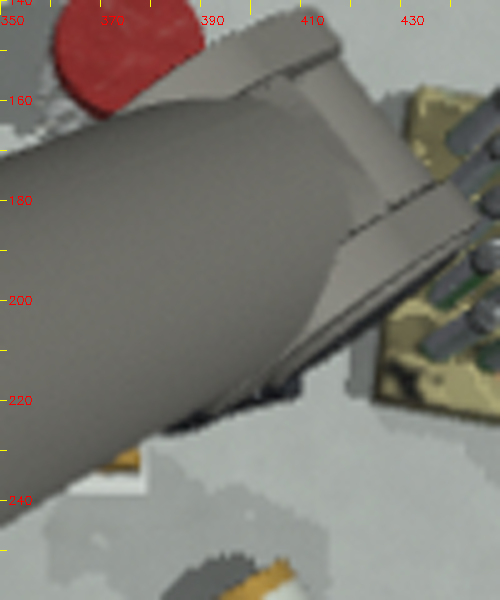

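```bash
python3 -c "
from h import *
d=pickle.load(open('scene1.pkl','rb'))
for z in (0,10,20,30,40,50,60): print(z,proj(d,[548,-252,z]),proj(d,[549,-259,z]))
for u,v in [(350,226),(350,222),(350,216)]: print(u,v,at_d(d,u,v))"
```

```text
0 [348.84750572 246.77945047] [352.45615641 247.48883001]
10 [349.16059678 242.26941281] [352.78976559 242.967863  ]
20 [349.47741286 237.71057538] [353.12735243 238.39782418]
30 [349.79802482 233.10207808] [353.46899276 233.77784597]
40 [350.12250539 228.44303917] [353.81476444 229.10703891]
50 [350.45092923 223.73255453] [354.16474739 224.38449088]
60 [350.78337301 218.96969692] [354.51902371 219.60926636]
350 226 [ 544.4846942  -252.77019898   46.99972063]
350 222 [ 540.73817173 -253.66711514   57.30298028]
350 216 [ 6.73038796e+02 -2.01825190e+02  1.41060541e-01]
```

```bash
python3 -c "
from h import *
d=pickle.load(open('scene.pkl','rb'))
print(proj(d,[471.3,482.4,203.3]),proj(d,[471.3,482.4,222]),proj(d,[471.3,482.4,303]))
R=np.array([.6988,.7153,0])
for s in (-42,42):print(proj(d,np.array([471.3,482.4,216.3])+s*R))
crop(d,0,0,100,110,6,'pics/c7.png')
for v in (60,80,86,90,92):print([at_d(d,u,v).round(0) for u in (35,45,50)])"
```

```text
[ 55.91269805 108.98267987] [ 53.94222366 101.03047691] [44.96896667 64.95712479]
[ 50.53504128 107.01952473]
[ 58.27423724 100.16764749]
[array([422., 432., 321.]), array([460., 458., 316.]), array([486., 482., 312.])]
[array([724., 987., 202.]), array([437., 439., 277.]), array([497., 520., 264.])]
[array([720., 990., 183.]), array([435., 441., 265.]), array([448., 445., 263.])]
[array([722., 999., 168.]), array([434., 443., 256.]), array([444., 441., 255.])]
[array([ 720., 1000.,  162.]), array([433., 443., 252.]), array([442., 440., 251.])]
```

View pics/c7.png

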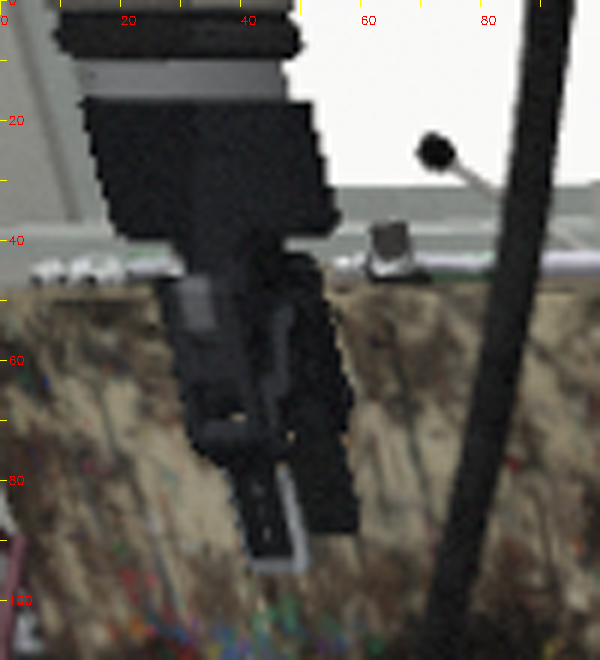

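```bash
python3 -c "
from h import *
d=pickle.load(open('scene.pkl','rb'))
for z in (230,235,240,245,250): print(z,proj(d,[438,449,z]),proj(d,[442,452,z]))
"
```

```text
230 [ 48.23925501 101.37772236] [ 49.11056554 100.9477065 ]
235 [47.66756054 99.12809203] [48.5435744  98.70760082]
240 [47.09289684 96.86767993] [47.97365211 96.4568085 ]
245 [46.51523912 94.59640065] [47.40077431 94.19524529]
250 [45.93456228 92.31416783] [46.82491636 91.92282599]
```

The fuse hasn't moved and the fingers closed on nothing. Both scene pictures put the fingertips about 30 mm higher than eef_pos says: at the start the tip is at px (45,94), z≈247 open, against 203+13. So the reported TCP is about 30 mm beyond the real finger ends, and I'll correct for that. Next I'll open, re-centre, then go lower.

Call:
apply_moves(series=[{"grip": 85,"x": 0,"y": -4,"z": 0,"turn": 0},{"grip": 85,"x": 0,"y": -4,"z": 0,"turn": 0},{"grip": 85,"x": 0,"y": 0,"z": 0,"turn": 0},{"grip": 85,"x": 0,"y": 0,"z": 0,"turn": 0},{"grip": 85,"x": 0,"y": 0,"z": 0,"turn": 0},{"grip": 85,"x": 0,"y": 0,"z": 0,"turn": 0},{"grip": 85,"x": 0,"y": 0,"z": 0,"turn": 0}])

```text
t: 5.92
eef_pos: [552.0, -275.2, 19.1]
tcp_rot: [[-0.987, -0.026, 0.16], [-0.16, -0.003, -0.987], [0.026, -1.0, -0.001]]
force: [0.3, 0.6, 0.1]
width: 1.001
```

```bash
python3 -c "
from h import *
to(552,-275.6,-18,-2.98)
from workcell import ctrl
d=ctrl.read_camera('scene');pickle.dump(d,open('scene2.pkl','wb'))
crop(d,315,130,55,130,6,'pics/c8.png')"
```

```text
t 5.92 pos [ 552.  -275.2   19.1] yaw -2.981 down [-0.0259 -0.0031 -0.9997] F [0.3 0.6 0.1] w 85.4 j [-0.05  0.69  0.56  1.84 -0.49  0.78 -0.64]
  tool shift [-0.93 37.13  0.42] turn -0.001
```

View pics/c8.png

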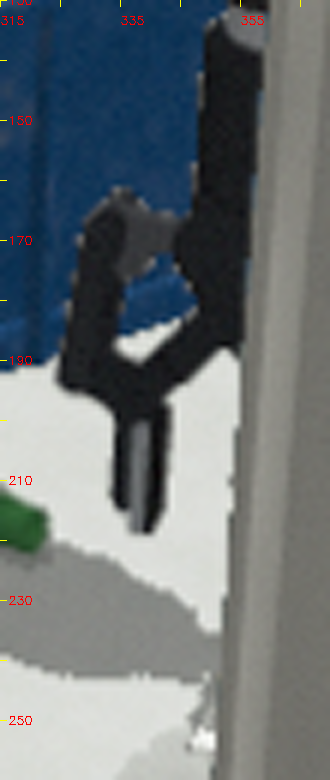

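```bash
python3 -c "
from h import *
d=pickle.load(open('scene2.pkl','rb'))
for z in (50,55,60,65,70): print(z,proj(d,[545.3,-233.7,z]),proj(d,[544,-228,z]))
"
```

```text
50 [340.84017983 222.06658875] [337.77990082 221.64898935]
55 [340.97806507 219.7075145 ] [337.90908431 219.29399876]
60 [341.11679042 217.33542494] [338.03905422 216.92604318]
65 [341.25636402 214.95020314] [338.16981819 214.54500637]
70 [341.39679414 212.5517307 ] [338.30138394 212.15077064]
```

Call:
apply_moves(series=[{"grip": 85,"x": 0,"y": 8,"z": 0,"turn": 0},{"grip": 85,"x": -0.3,"y": 9,"z": 0.5,"turn": 0},{"grip": 85,"x": -0.3,"y": 8,"z": 0.5,"turn": 0},{"grip": 85,"x": -0.3,"y": 6,"z": 0.5,"turn": 0},{"grip": 85,"x": 0,"y": 4,"z": 0.5,"turn": 0}])

```text
t: 6.38
eef_pos: [552.4, -277.1, -19.4]
tcp_rot: [[-0.987, -0.026, 0.16], [-0.16, -0.003, -0.987], [0.026, -1.0, -0.001]]
force: [-1.0, -0.6, -0.1]
width: 0.994
```

```bash
python3 -c "
from h import *
to(552,-275.6,-20,-2.98)"
```

```text
t 6.38 pos [ 552.4 -277.1  -19.4] yaw -2.981 down [-0.0257 -0.003  -0.9997] F [-1.  -0.6 -0.1] w 84.9 j [-0.02  0.74  0.52  1.85 -0.52  0.71 -0.61]
  tool shift [ 0.1   0.57 -1.52] turn -0.001
```

Call:
apply_moves(series=[{"grip": 45,"x": 0,"y": 0,"z": -1.5,"turn": 0},{"grip": 45,"x": 0,"y": 0,"z": 0,"turn": 0},{"grip": 45,"x": 0,"y": 0,"z": 0,"turn": 0},{"grip": 38,"x": 0,"y": 0,"z": 0,"turn": 0},{"grip": 38,"x": 0,"y": 0,"z": 0,"turn": 0}], force=20)

```text
t: 6.8
eef_pos: [550.8, -275.4, -21.4]
tcp_rot: [[-0.987, -0.029, 0.159], [-0.159, -0.002, -0.987], [0.029, -1.0, -0.002]]
force: [-0.2, 0.4, 0.9]
width: 0.443
```

```bash
python3 -c "
from h import *
to(552,-275.6,-20,-2.98)"
```

```text
t 6.80 pos [ 550.8 -275.4  -21.4] yaw -2.981 down [-0.0287 -0.0023 -0.9996] F [-0.2  0.4  0.9] w 37.8 j [-0.02  0.75  0.52  1.85 -0.52  0.71 -0.61]
  tool shift [-1.08 -1.47  0.4 ] turn -0.001
```

Call:
apply_moves(series=[{"grip": 28,"x": -1,"y": 0,"z": 0,"turn": 0},{"grip": 28,"x": 0,"y": 0,"z": 0,"turn": 0},{"grip": 28,"x": 0,"y": 0,"z": 0,"turn": 0}], force=20)

```text
t: 7.05
eef_pos: [552.5, -277.7, -20.1]
tcp_rot: [[-0.987, -0.026, 0.158], [-0.158, -0.006, -0.987], [0.027, -1.0, 0.001]]
force: [0.1, -1.2, -1.5]
width: 0.376
```

```bash
python3 -c "
from h import *
to(552,-275.6,20,-2.98)"
```

```text
t 7.05 pos [ 552.5 -277.7  -20.1] yaw -2.983 down [-0.0262 -0.0057 -0.9996] F [ 0.1 -1.2 -1.5] w 32.1 j [-0.02  0.75  0.52  1.85 -0.52  0.71 -0.61]
  tool shift [  1.24 -40.06  -2.06] turn -0.003
```

Call:
apply_moves(series=[{"grip": 28,"x": 0,"y": -6,"z": 0,"turn": 0},{"grip": 28,"x": 0,"y": -10,"z": 0,"turn": 0},{"grip": 28,"x": 0,"y": -15,"z": 0,"turn": 0},{"grip": 28,"x": 0,"y": -20,"z": 0,"turn": 0},{"grip": 28,"x": 0,"y": -20,"z": 0,"turn": 0},{"grip": 28,"x": 0,"y": -20,"z": 0,"turn": 0},{"grip": 28,"x": 0,"y": -15,"z": 0,"turn": 0},{"grip": 28,"x": 0,"y": -8,"z": 0,"turn": 0}], force=30)

```text
t: 7.72
eef_pos: [553.5, -274.2, 100.9]
tcp_rot: [[-0.987, -0.031, 0.159], [-0.159, -0.001, -0.987], [0.031, -1.0, -0.004]]
force: [-0.1, -1.7, -1.3]
width: 0.372
```

```bash
python3 -c "
from h import *
to(520,-100,100,-2.98)
plan(520,-50,-1.4,14)
from workcell import ctrl
d=ctrl.read_camera('top');cv2.imwrite('pics/t3.png',cv2.resize(d['image'][:,:,::-1],(800,600)))"
```

```text
t 7.72 pos [ 553.5 -274.2  100.9] yaw -2.982 down [-0.0313 -0.0011 -0.9995] F [-0.1 -1.7 -1.3] w 31.8 j [-0.1   0.59  0.64  1.8  -0.41  0.92 -0.7 ]
  tool shift [   5.39    1.73 -177.27] turn -0.002
0 x -0.2 z -16.2 turn -0.113
1 x -2.0 z -16.1 turn -0.113
2 x -3.8 z -15.7 turn -0.113
3 x -5.6 z -15.2 turn -0.113
4 x -7.2 z -14.5 turn -0.113
5 x -8.8 z -13.6 turn -0.113
6 x -10.3 z -12.5 turn -0.113
7 x -11.6 z -11.3 turn -0.113
8 x -12.8 z -9.9 turn -0.113
9 x -13.9 z -8.4 turn -0.113
10 x -14.7 z -6.7 turn -0.113
11 x -15.4 z -5.0 turn -0.113
12 x -15.9 z -3.3 turn -0.113
13 x -16.1 z -1.5 turn -0.113
```

View pics/t3.png

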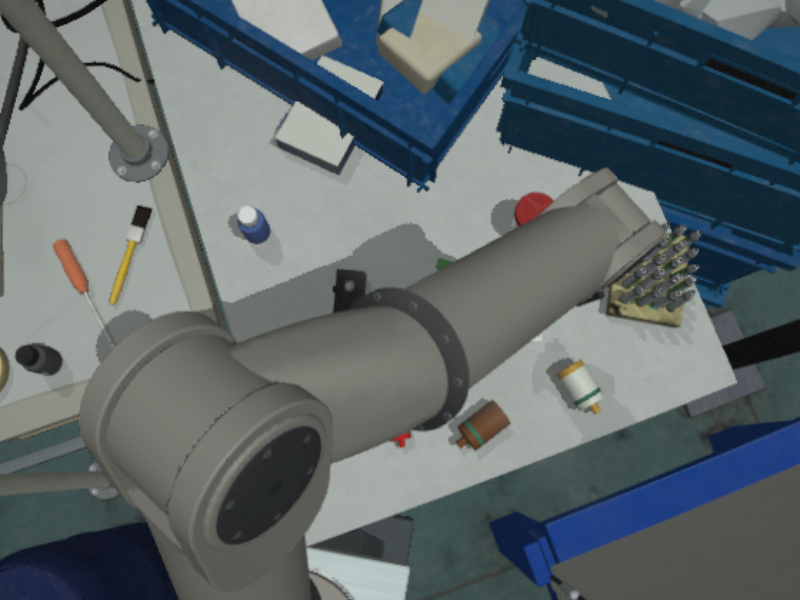

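```bash
python3 -c "
from h import *
d=pickle.load(open('top.pkl','rb'))
print('bottle cap',at_z(d,172,150,88),'bottle base',at_z(d,183,165,10),'jar lid',at_z(d,375,149,75))
plan(605,18,0.116,28)"
```

```text
bottle cap [621.17284479 182.55978819  88.        ] bottle base [612.49162767 169.7731192   10.        ] jar lid [ 707.91967114 -256.07388516   75.        ]
0 x -3.4 z -10.0 turn -0.111
1 x -4.5 z -9.6 turn -0.111
2 x -5.6 z -9.0 turn -0.111
3 x -6.5 z -8.4 turn -0.111
4 x -7.4 z -7.6 turn -0.111
5 x -8.2 z -6.7 turn -0.111
6 x -8.9 z -5.8 turn -0.111
7 x -9.5 z -4.8 turn -0.111
8 x -9.9 z -3.7 turn -0.111
9 x -10.3 z -2.6 turn -0.111
10 x -10.5 z -1.4 turn -0.111
11 x -10.6 z -0.2 turn -0.111
12 x -10.6 z 0.9 turn -0.111
13 x -10.4 z 2.1 turn -0.111
14 x -10.1 z 3.2 turn -0.111
15 x -9.7 z 4.3 turn -0.111
16 x -9.2 z 5.4 turn -0.111
17 x -8.5 z 6.3 turn -0.111
18 x -7.8 z 7.2 turn -0.111
19 x -6.9 z 8.1 turn -0.111
20 x -6.0 z 8.8 turn -0.111
21 x -5.0 z 9.4 turn -0.111
22 x -3.9 z 9.9 turn -0.111
23 x -2.8 z 10.2 turn -0.111
24 x -1.6 z 10.5 turn -0.111
25 x -0.5 z 10.6 turn -0.111
26 x 0.7 z 10.6 turn -0.111
27 x 1.9 z 10.4 turn -0.111
```

Call:
apply_moves(series=[{"grip": 28,"x": -3.5,"y": 0,"z": -10,"turn": -0.115},{"grip": 28,"x": -4.5,"y": 0,"z": -9.5,"turn": -0.115},{"grip": 28,"x": -5.5,"y": 0,"z": -9,"turn": -0.115},{"grip": 28,"x": -6.5,"y": 0,"z": -8.5,"turn": -0.115},{"grip": 28,"x": -7.5,"y": 0,"z": -7.5,"turn": -0.115},{"grip": 28,"x": -8,"y": 0,"z": -6.5,"turn": -0.115},{"grip": 28,"x": -9,"y": 0,"z": -6,"turn": -0.115},{"grip": 28,"x": -9.5,"y": 0,"z": -5,"turn": -0.115}])

```text
t: 8.43
eef_pos: [563.5, -189.0, 100.6]
tcp_rot: [[-0.439, -0.032, 0.898], [-0.898, -0.003, -0.44], [0.017, -0.999, -0.027]]
force: [-0.7, -1.4, -0.9]
width: 0.378
```

Call:
apply_moves(series=[{"grip": 28,"x": -10,"y": 0,"z": -3.5,"turn": -0.115},{"grip": 28,"x": -10.5,"y": 0,"z": -2.5,"turn": -0.115},{"grip": 28,"x": -10.5,"y": 0,"z": -1.5,"turn": -0.115},{"grip": 28,"x": -10.5,"y": 0,"z": 0,"turn": -0.115},{"grip": 28,"x": -10.5,"y": 0,"z": 1,"turn": -0.115},{"grip": 28,"x": -10.5,"y": 0,"z": 2,"turn": -0.115},{"grip": 28,"x": -10,"y": 0,"z": 3,"turn": -0.115},{"grip": 28,"x": -9.5,"y": 0,"z": 4,"turn": -0.115}])

```text
t: 9.1
eef_pos: [564.3, -99.0, 96.0]
tcp_rot: [[0.49, -0.04, 0.871], [-0.871, -0.002, 0.491], [-0.018, -0.999, -0.036]]
force: [-0.3, 0.6, -1.2]
width: 0.373
```

```bash
python3 -c "
from h import *
to(605,18,120,.116)
plan(605,18,0.116,12)"
```

```text
t 9.10 pos [564.3 -99.   96. ] yaw -1.058 down [-0.0405 -0.0016 -0.9992] F [-0.3  0.6 -1.2] w 31.9 j [-0.04  0.46  0.14  1.88 -0.07  0.85  0.64]
  tool shift [-82.45 -25.79  92.03] turn -1.174
0 x -6.8 z 7.7 turn -0.098
1 x -6.0 z 8.4 turn -0.098
2 x -5.2 z 8.9 turn -0.098
3 x -4.3 z 9.4 turn -0.098
4 x -3.4 z 9.8 turn -0.098
5 x -2.4 z 10.0 turn -0.098
6 x -1.4 z 10.2 turn -0.098
7 x -0.4 z 10.3 turn -0.098
8 x 0.6 z 10.3 turn -0.098
9 x 1.6 z 10.2 turn -0.098
10 x 2.6 z 10.0 turn -0.098
11 x 3.6 z 9.7 turn -0.098
```

Call:
apply_moves(series=[{"grip": 28,"x": -7,"y": -1,"z": 7.5,"turn": -0.105},{"grip": 28,"x": -6,"y": -1,"z": 8.5,"turn": -0.105},{"grip": 28,"x": -5,"y": -1,"z": 9,"turn": -0.105},{"grip": 28,"x": -4,"y": -1,"z": 9.5,"turn": -0.105},{"grip": 28,"x": -3.5,"y": -1,"z": 10,"turn": -0.105},{"grip": 28,"x": -2.5,"y": -1,"z": 10,"turn": -0.105},{"grip": 28,"x": -1.5,"y": -1,"z": 10,"turn": -0.105},{"grip": 28,"x": 0,"y": -1,"z": 10,"turn": -0.105}])

```text
t: 9.77
eef_pos: [583.3, -16.3, 98.5]
tcp_rot: [[0.984, -0.051, 0.173], [-0.173, -0.001, 0.985], [-0.05, -0.999, -0.01]]
force: [-1.2, 0.2, -1.2]
width: 0.376
```

```bash
python3 -c "
from h import *
to(605,18,90,.116)
plan(605,18,0.116,6)"
```

```text
t 9.77 pos [583.3 -16.3  98.5] yaw -0.174 down [-0.0511 -0.0011 -0.9987] F [-1.2  0.2 -1.2] w 32.1 j [-0.01  0.48 -0.09  1.83  0.05  0.89  1.28]
  tool shift [15.82  7.36 37.62] turn -0.290
0 x 2.6 z 6.3 turn -0.048
1 x 2.9 z 6.1 turn -0.048
2 x 3.2 z 6.0 turn -0.048
3 x 3.4 z 5.8 turn -0.048
4 x 3.7 z 5.6 turn -0.048
5 x 4.0 z 5.5 turn -0.048
```

Call:
apply_moves(series=[{"grip": 28,"x": 3,"y": 0,"z": 7,"turn": -0.06},{"grip": 28,"x": 3.5,"y": 0,"z": 7,"turn": -0.06},{"grip": 28,"x": 4,"y": 0,"z": 7,"turn": -0.06},{"grip": 28,"x": 4,"y": 0,"z": 6,"turn": -0.05},{"grip": 28,"x": 3,"y": 0,"z": 4,"turn": -0.03},{"grip": 28,"x": 2,"y": 0,"z": 2,"turn": -0.02}])

```text
t: 10.27
eef_pos: [601.8, 19.6, 94.1]
tcp_rot: [[0.99, -0.058, -0.127], [0.127, 0.0, 0.992], [-0.057, -0.998, 0.007]]
force: [0.9, 0.3, -0.9]
width: 0.374
```

```bash
python3 -c "
from h import *
from workcell import ctrl
to(605,18,90,.116)
for n in ('scene','top'):
  d=ctrl.read_camera(n);pickle.dump(d,open(n+'4.pkl','wb'));cv2.imwrite('pics/%s4.png'%n,cv2.resize(d['image'][:,:,::-1],(800,600)))
  if n=='scene': crop(d,180,100,100,120,5,'pics/c9.png')
  else: crop(d,190,120,100,100,6,'pics/c9t.png')
"
```

```text
t 10.27 pos [601.8  19.6  94.1] yaw 0.128 down [-5.780e-02  1.000e-04 -9.983e-01] F [ 0.9  0.3 -0.9] w 31.9 j [-0.01  0.52 -0.16  1.77  0.09  0.92  1.49]
  tool shift [ 3.21  3.94 -2.03] turn 0.012
```

View pics/c9.png

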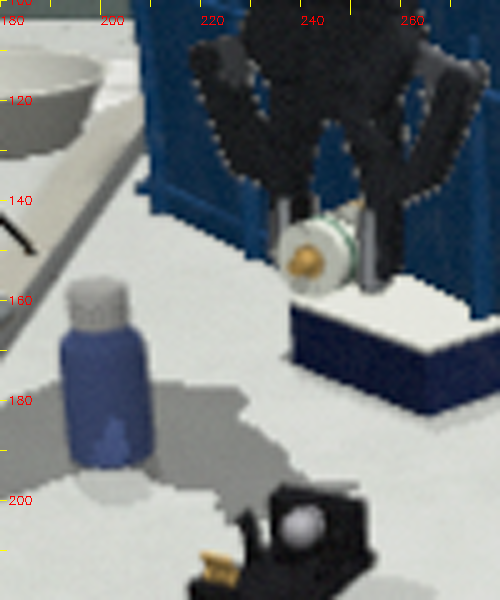

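View pics/top4.png

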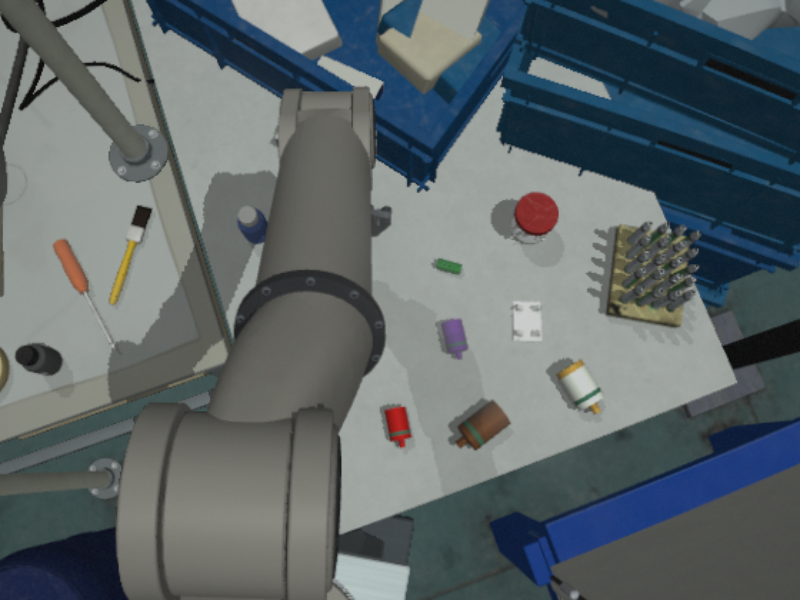

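```bash
python3 -c "
from h import *
d=pickle.load(open('scene4.pkl','rb'))
f=np.array([-.99,-.127,0])
for m in ([605.6,19.8,136.5],):
  m=np.array(m)
  for p in (0,.084,.2):
    ax=f*np.cos(p)+np.array([0,0,np.sin(p)])
    print(p,'tip',proj(d,m+36*ax),'front',proj(d,m+24*ax),'band',proj(d,m+18*ax),'mid',proj(d,m))
crop(d,225,130,40,40,15,'pics/c10.png')"
```

```text
0 tip [239.70212082 154.55621688] front [242.40132613 152.94247213] band [243.72911497 152.14857693] mid [247.62802611 149.8171423 ]
0.084 tip [239.65500339 153.17366314] front [242.37271301 152.02968841] band [243.70867252 151.46728554] mid [247.62802611 149.8171423 ]
0.2 tip [239.68546388 151.22063749] front [242.39547255 150.74187346] band [243.72662916 150.5066629 ] mid [247.62802611 149.8171423 ]
```

View pics/c10.png

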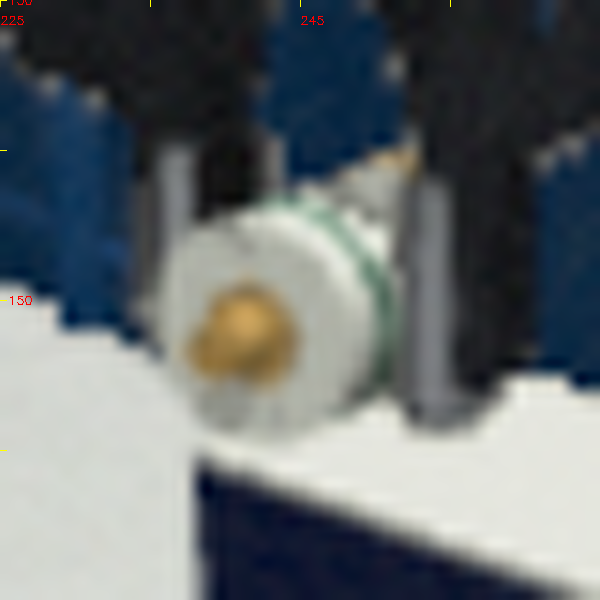

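Call:
apply_moves(series=[{"grip": 28,"x": -1,"y": 15,"z": -1,"turn": 0.006},{"grip": 28,"x": -1,"y": 17,"z": -0.5,"turn": 0.006},{"grip": 28,"x": -1,"y": 17,"z": 0,"turn": 0},{"grip": 28,"x": -1,"y": 14,"z": 0,"turn": 0},{"grip": 28,"x": 0,"y": 8,"z": 0,"turn": 0},{"grip": 28,"x": 0,"y": 3,"z": 0,"turn": 0}], force=20)

```text
t: 10.87
eef_pos: [594.4, 13.7, 19.3]
tcp_rot: [[0.993, -0.054, -0.103], [0.104, -0.002, 0.995], [-0.054, -0.999, 0.004]]
force: [-1.0, 0.5, -1.2]
width: 0.374
```

```bash
python3 -c "
from h import *
from workcell import ctrl
to(597.2,17.1,17,.116)
d=ctrl.read_camera('scene');pickle.dump(d,open('scene5.pkl','wb'));crop(d,205,155,70,80,8,'pics/c11.png')"
```

```text
t 10.87 pos [594.4  13.7  19.3] yaw 0.104 down [-0.0543 -0.0019 -0.9985] F [-1.   0.5 -1.2] w 32.0 j [-0.02  0.6  -0.15  1.83  0.11  0.77  1.45]
  tool shift [3.28 2.16 3.1 ] turn -0.012
```

View pics/c11.png

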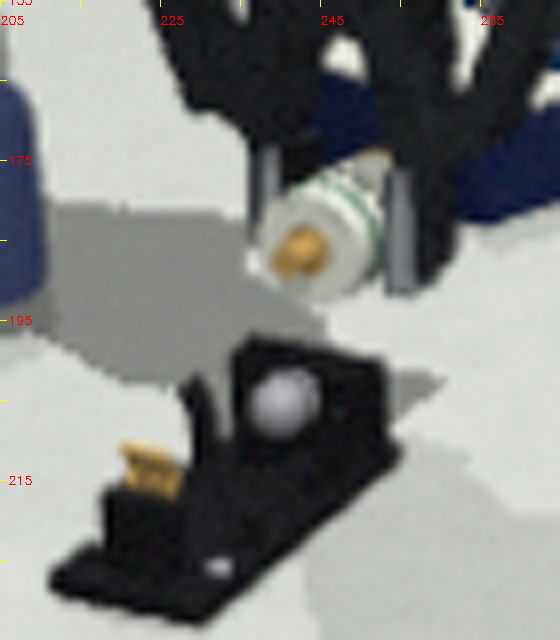

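Call:
apply_moves(series=[{"grip": 28,"x": 2.5,"y": 3,"z": 3,"turn": -0.006},{"grip": 28,"x": 1,"y": 3,"z": 0.5,"turn": 0},{"grip": 28,"x": 0,"y": 3,"z": 0,"turn": 0},{"grip": 28,"x": 0,"y": 2,"z": 0,"turn": 0}])

```text
t: 11.25
eef_pos: [599.2, 17.7, 9.5]
tcp_rot: [[0.993, -0.051, -0.109], [0.109, -0.002, 0.994], [-0.051, -0.999, 0.004]]
force: [-0.3, 0.3, -2.2]
width: 0.376
```

```bash
python3 -c "
from h import *
to(597.2,17.1,5,.116)"
```

```text
t 11.25 pos [599.2  17.7   9.5] yaw 0.109 down [-0.0507 -0.0017 -0.9987] F [-0.3  0.3 -2.2] w 32.1 j [-0.02  0.62 -0.15  1.83  0.12  0.75  1.45]
  tool shift [-1.79  4.62 -0.42] turn -0.007
```

Call:
apply_moves(series=[{"grip": 28,"x": -2,"y": 2,"z": 0,"turn": 0},{"grip": 28,"x": 0,"y": 2,"z": 0,"turn": 0}])

```text
t: 11.42
eef_pos: [597.6, 17.7, 5.9]
tcp_rot: [[0.993, -0.049, -0.109], [0.109, -0.002, 0.994], [-0.049, -0.999, 0.004]]
force: [0.5, -0.4, 0.1]
width: 0.374
```

Call:
apply_moves(series=[{"grip": 28,"x": 0,"y": 2,"z": 0,"turn": 0}])

```text
t: 11.5
eef_pos: [598.1, 17.8, 4.3]
tcp_rot: [[0.993, -0.048, -0.109], [0.109, -0.001, 0.994], [-0.048, -0.999, 0.004]]
force: [0.9, -1.0, 6.3]
width: 0.375
```

Call:
apply_moves(series=[{"grip": 28,"x": 0,"y": 2,"z": 0,"turn": 0}])

```text
t: 11.58
eef_pos: [598.9, 17.9, 3.0]
tcp_rot: [[0.993, -0.046, -0.109], [0.109, -0.001, 0.994], [-0.046, -0.999, 0.004]]
force: [-0.1, 0.2, 5.5]
width: 0.372
```

Call:
apply_moves(series=[{"grip": 28,"x": -1,"y": 2,"z": 0,"turn": 0},{"grip": 28,"x": -0.5,"y": 2,"z": 0,"turn": 0}])

```text
t: 11.75
eef_pos: [600.1, 17.9, 1.2]
tcp_rot: [[0.993, -0.041, -0.109], [0.109, -0.001, 0.994], [-0.041, -0.999, 0.004]]
force: [-1.0, -0.6, 6.3]
width: 0.375
```

```bash
python3 -c "
from h import *
from workcell import ctrl
to(597.2,17.1,-2.5,.116)
d=ctrl.read_camera('scene');pickle.dump(d,open('scene6.pkl','wb'));crop(d,205,155,70,80,8,'pics/c12.png')"
```

```text
t 11.75 pos [600.1  17.9   1.2] yaw 0.109 down [-4.080e-02 -8.000e-04 -9.992e-01] F [-1.  -0.6  6.3] w 32.0 j [-0.02  0.63 -0.14  1.84  0.12  0.72  1.44]
  tool shift [-2.83  3.77 -0.54] turn -0.007
```

View pics/c12.png

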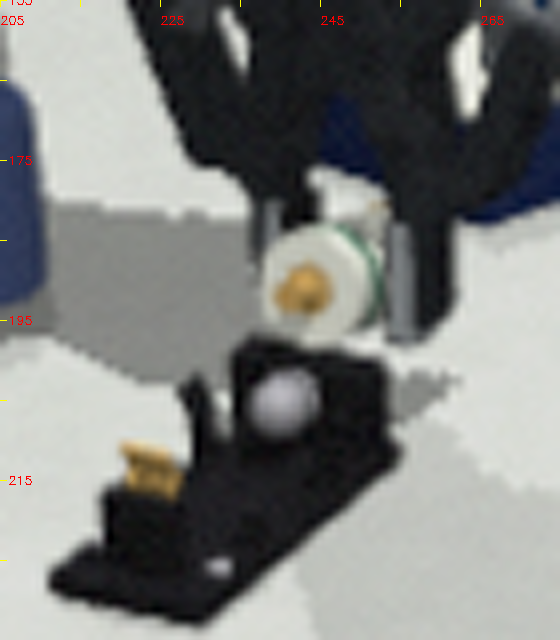

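Call:
apply_moves(series=[{"grip": 28,"x": -2.5,"y": 2.5,"z": 0,"turn": 0},{"grip": 28,"x": -1.5,"y": 2.5,"z": 0,"turn": 0}])

```text
t: 11.97
eef_pos: [601.1, 18.1, -0.8]
tcp_rot: [[0.994, -0.031, -0.108], [0.108, 0.0, 0.994], [-0.031, -1.0, 0.004]]
force: [0.2, 0.4, 5.3]
width: 0.377
```

Call:
apply_moves(series=[{"grip": 28,"x": -1.5,"y": 2.5,"z": 0,"turn": 0},{"grip": 28,"x": -1,"y": 2.5,"z": 0,"turn": 0}])

```text
t: 12.13
eef_pos: [602.4, 18.2, -3.0]
tcp_rot: [[0.994, -0.023, -0.108], [0.108, 0.001, 0.994], [-0.023, -1.0, 0.004]]
force: [0.6, -1.0, 6.0]
width: 0.373
```

```bash
python3 -c "
from h import *
from workcell import ctrl
to(597.2,17.1,-2.5,.116)
d=ctrl.read_camera('scene');pickle.dump(d,open('scene6.pkl','wb'));crop(d,205,155,70,80,8,'pics/c13.png')"
```

```text
t 12.13 pos [602.4  18.2  -3. ] yaw 0.108 down [-0.0233  0.0012 -0.9997] F [ 0.6 -1.   6. ] w 31.9 j [-0.02  0.63 -0.14  1.85  0.13  0.69  1.44]
  tool shift [-5.26 -0.34 -0.53] turn -0.008
```

View pics/c13.png

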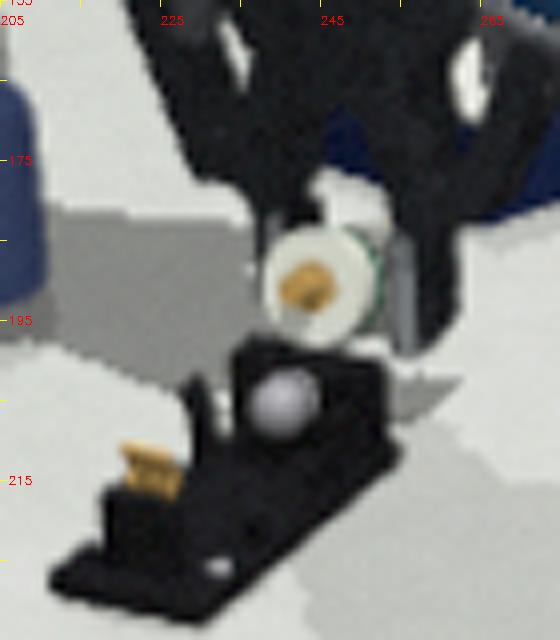

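```bash
python3 -c "
from h import *
d=pickle.load(open('scene6.pkl','rb'))
f=np.array([-.994,-.108,0]);m=np.array([604.7,18.2,39.6])
for p in np.radians([5,10,15,20,25,30]):
    ax=f*np.cos(p)+np.array([0,0,np.sin(p)])
    print(np.degrees(p),'tip',proj(d,m+36*ax),'front',proj(d,m+24*ax),'flat',proj(d,m-24*ax),'bandtop',proj(d,m+18*ax+16.5*(np.array([0,0,1])*np.cos(p)-f*np.sin(p))))
crop(d,230,175,30,30,20,'pics/c14.png')"
```

```text
5.0 tip [242.03635645 195.22360492] front [244.70452367 193.70530277] flat [254.82718581 187.94436134] bandtop [245.98950365 185.99171842]
10.0 tip [242.05700396 193.86964867] front [244.72007347 192.81158436] flat [254.80524683 188.80410371] bandtop [246.31666493 185.1740191 ]
14.999999999999998 tip [242.13921647 192.48858356] front [244.77574418 191.90077315] flat [254.74660778 189.6773731 ] bandtop [246.67089317 184.40112949]
20.0 tip [242.28245968 191.09193792] front [244.87115032 190.98024468] flat [254.6517446  190.55793517] bandtop [247.04925043 183.67917352]
25.0 tip [242.48563576 189.69143166] front [245.00556138 190.05747915] flat [254.52137149 191.4395248 ] bandtop [247.44861014 183.01380433]
29.999999999999996 tip [242.74709161 188.29885134] front [245.17790743 189.1399894 ] flat [254.35643567 192.31588116] bandtop [247.86568877 182.41015674]
```

View pics/c14.png

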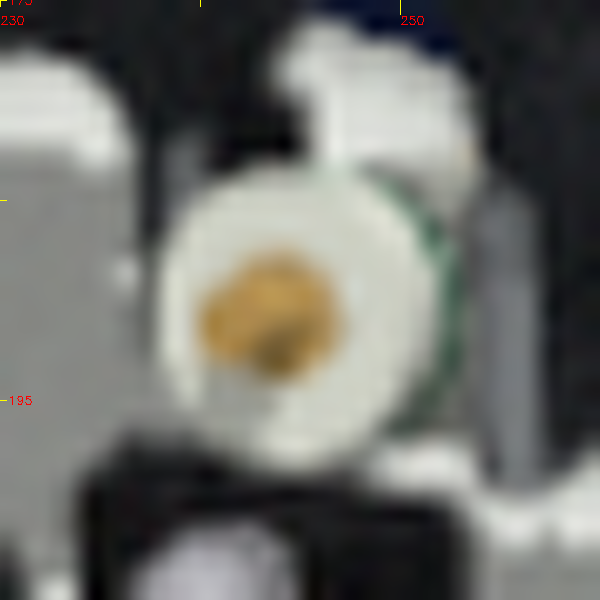

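Call:
apply_moves(series=[{"grip": 28,"x": -3,"y": 2.5,"z": 0,"turn": 0},{"grip": 28,"x": -2.5,"y": 2.5,"z": 0,"turn": 0},{"grip": 28,"x": -2.5,"y": 2.5,"z": 0,"turn": 0}])

```text
t: 12.43
eef_pos: [603.8, 18.5, -5.2]
tcp_rot: [[0.994, -0.005, -0.108], [0.108, 0.003, 0.994], [-0.005, -1.0, 0.004]]
force: [2.6, 0.1, 7.3]
width: 0.375
```

```bash
python3 -c "
from h import *
from workcell import ctrl
to(597.2,17.1,-6,.116)
d=ctrl.read_camera('scene');pickle.dump(d,open('scene7.pkl','wb'));crop(d,230,175,30,30,20,'pics/c15.png')"
```

```text
t 12.43 pos [603.8  18.5  -5.2] yaw 0.108 down [-0.0049  0.0035 -1.    ] F [2.6 0.1 7.3] w 32.0 j [-0.03  0.63 -0.14  1.86  0.13  0.66  1.44]
  tool shift [-6.68  0.8  -0.69] turn -0.008
```

View pics/c15.png

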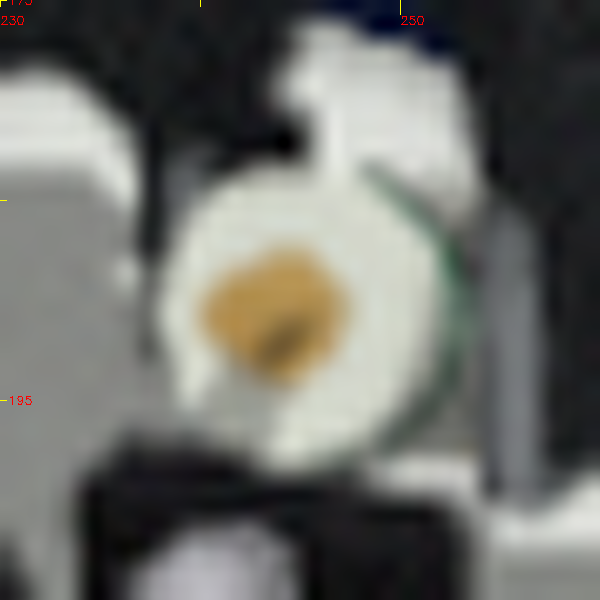

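Call:
apply_moves(series=[{"grip": 28,"x": -3,"y": 2.5,"z": 0,"turn": 0},{"grip": 28,"x": -3,"y": 2,"z": 0,"turn": 0}])

```text
t: 12.65
eef_pos: [604.6, 18.6, -6.1]
tcp_rot: [[0.994, 0.008, -0.108], [0.108, 0.005, 0.994], [0.009, -1.0, 0.004]]
force: [2.5, 0.6, 6.7]
width: 0.375
```

Call:
apply_moves(series=[{"grip": 28,"x": 2,"y": -5,"z": 0,"turn": 0},{"grip": 28,"x": 0,"y": -12,"z": 0,"turn": 0},{"grip": 28,"x": 0,"y": -14,"z": 0,"turn": 0},{"grip": 28,"x": 0,"y": -10,"z": 0,"turn": 0},{"grip": 28,"x": 0,"y": -4,"z": 0,"turn": 0}], force=30)

```text
t: 13.07
eef_pos: [605.5, 18.5, 42.0]
tcp_rot: [[0.994, 0.006, -0.108], [0.108, 0.005, 0.994], [0.007, -1.0, 0.004]]
force: [0.0, 0.9, -1.2]
width: 0.373
```

```bash
python3 -c "
from h import *
from workcell import ctrl
to(597.2,17.1,-6,.116)
d=ctrl.read_camera('scene');pickle.dump(d,open('scene8.pkl','wb'));crop(d,220,140,60,50,12,'pics/c16.png')"
```

```text
t 13.07 pos [605.5  18.5  42. ] yaw 0.108 down [ 0.0062  0.0048 -1.    ] F [ 0.   0.9 -1.2] w 31.9 j [-0.02  0.56 -0.15  1.85  0.11  0.74  1.45]
  tool shift [-8.67 47.98 -0.66] turn -0.008
```

View pics/c16.png

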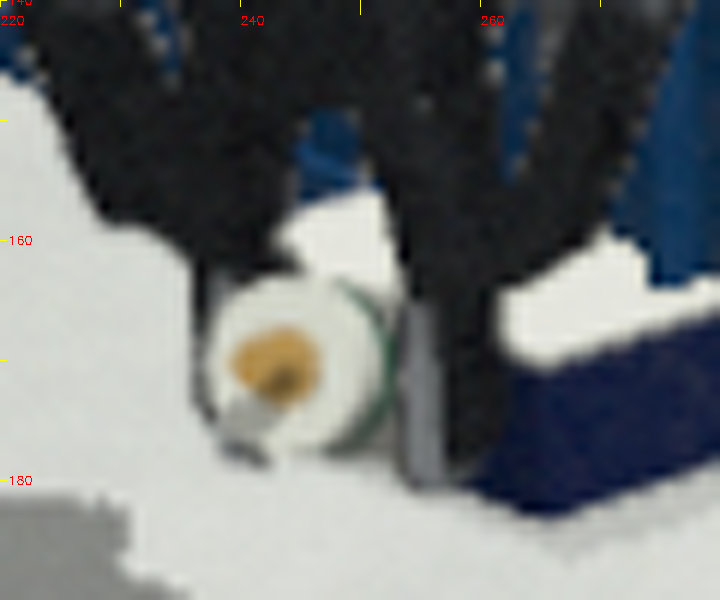

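```bash
python3 -c "
from h import *
d=pickle.load(open('scene8.pkl','rb'))
f=np.array([-.994,-.108,0])
for m in ([606.5,18.5,84.6],[608.5,18.5,84.6],[606.5,20.5,84.6],[606.5,18.5,86.6]):
  m=np.array(m);p=np.radians(25)
  ax=f*np.cos(p)+np.array([0,0,np.sin(p)])
  print('tip',proj(d,m+36*ax),'front',proj(d,m+24*ax))
print(at_d(d,246,174),at_d(d,250,168),at_d(d,239,168), m+24*ax)
P=[at_d(d,u,v) for u in range(239,252) for v in range(164,177) if np.hypot(u-244.4,v-170)<6.5 and np.hypot(u-242.5,v-170)>4]
P=np.array(P);P=P[np.abs(P[:,0]-np.median(P[:,0]))<15]
c=P.mean(0);u,s,vt=np.linalg.svd(P-c);print(len(P),c,vt[2],np.degrees(np.arcsin(abs(vt[2][2]))),s)
"
```

```text
tip [241.81738021 170.26832455] front [244.39515193 170.87357521]
tip [242.35816748 169.99173742] front [244.92523579 170.59927647]
tip [241.07179163 170.11170703] front [243.65583379 170.71822499]
tip [241.770279   169.39901804] front [244.3510771  170.01524162]
[579.0605011    7.90115543  90.86359107] [5.84450583e+02 3.21526756e-01 1.04364953e+02] [581.87022852  28.26215237 100.21971024] [584.87912143  16.15085022  96.74283828]
82 [582.00214421  10.61858357  98.68595303] [ 0.92516356  0.10337225 -0.36522125] 21.421199443970284 [76.83390822 68.75471369 14.06685614]
```

Call:
apply_moves(series=[{"grip": 28,"x": -12,"y": 0,"z": -0.5,"turn": -0.004},{"grip": 28,"x": -14,"y": 0,"z": -0.3,"turn": -0.004},{"grip": 28,"x": -15,"y": 0,"z": 0,"turn": 0},{"grip": 28,"x": -15,"y": 0,"z": 0,"turn": 0},{"grip": 28,"x": -13,"y": 0,"z": 0,"turn": 0},{"grip": 28,"x": -9,"y": 0,"z": 0,"turn": 0},{"grip": 28,"x": -4,"y": 0,"z": 0,"turn": 0},{"grip": 28,"x": 0,"y": 0,"z": 0,"turn": 0}])

```text
t: 13.78
eef_pos: [520.1, 7.8, 41.5]
tcp_rot: [[0.993, 0.007, -0.116], [0.116, 0.005, 0.993], [0.007, -1.0, 0.004]]
force: [0.2, -0.0, -1.3]
width: 0.377
```

```bash
python3 -c "
from h import *
from workcell import ctrl
to(520,8.5,7,.116)
d=ctrl.read_camera('scene');pickle.dump(d,open('scene9.pkl','wb'));crop(d,200,160,70,75,8,'pics/c17.png')"
```

```text
t 13.78 pos [520.1   7.8  41.5] yaw 0.116 down [ 0.0065  0.0048 -1.    ] F [ 0.2 -0.  -1.3] w 32.2 j [ 0.    0.45 -0.17  2.05  0.11  0.64  1.45]
  tool shift [-0.3  34.52  0.56] turn 0.000
```

View pics/c17.png

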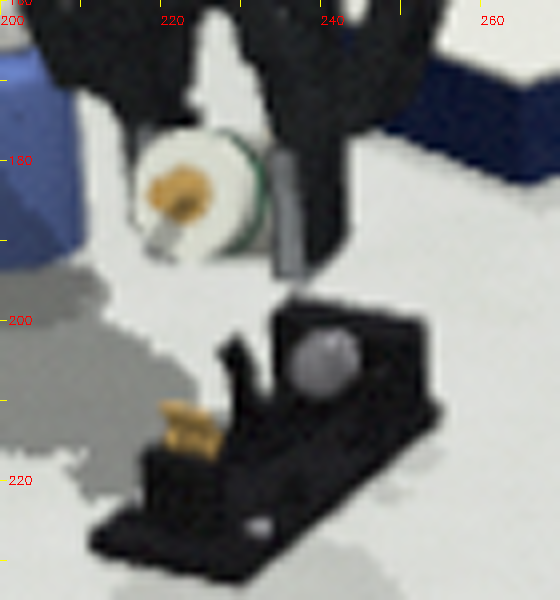

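Call:
apply_moves(series=[{"grip": 28,"x": 0,"y": 9,"z": 0.3,"turn": 0},{"grip": 28,"x": 0,"y": 12,"z": 0.3,"turn": 0},{"grip": 28,"x": 0,"y": 10,"z": 0,"turn": 0},{"grip": 28,"x": 0,"y": 6,"z": 0,"turn": 0},{"grip": 28,"x": 0,"y": 2,"z": 0,"turn": 0}])

```text
t: 14.25
eef_pos: [525.7, 9.7, 0.1]
tcp_rot: [[0.993, 0.012, -0.116], [0.116, 0.006, 0.993], [0.013, -1.0, 0.005]]
force: [0.0, 0.2, -1.1]
width: 0.371
```

```bash
python3 -c "
from h import *
from workcell import ctrl
to(520,8.5,-6.6,.116)
d=pickle.load(open('scene9.pkl','rb'))
f=np.array([-.993,-.116,0]);m=np.array([521.1,7.8,84.1])
for p in np.radians([20,25]):
  ax=f*np.cos(p)+np.array([0,0,np.sin(p)]);print(proj(d,m+36*ax),proj(d,m+24*ax))
d=ctrl.read_camera('scene');pickle.dump(d,open('scene10.pkl','wb'));crop(d,200,170,60,65,9,'pics/c18.png')"
```

```text
t 14.25 pos [5.257e+02 9.700e+00 1.000e-01] yaw 0.116 down [ 0.0124  0.006  -0.9999] F [ 0.   0.2 -1.1] w 31.6 j [-0.01  0.53 -0.15  2.06  0.14  0.55  1.43]
  tool shift [-5.92  6.61 -0.53] turn 0.000
[221.00037197 185.79073013] [224.09154311 185.72918481]
[221.21311101 184.24074366] [224.23224148 184.70924709]
```

View pics/c18.png

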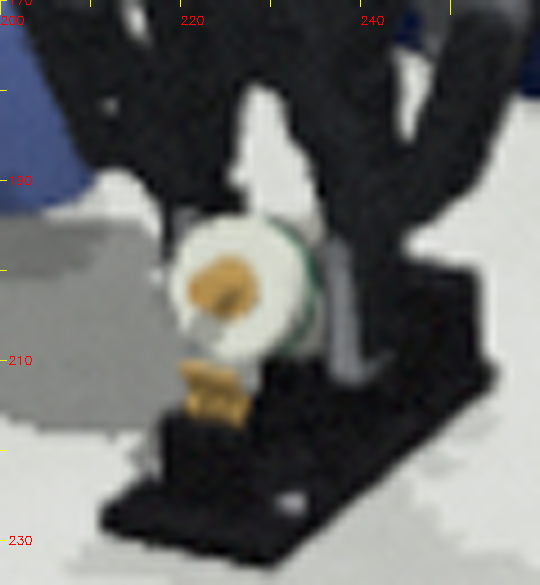

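Call:
apply_moves(series=[{"grip": 28,"x": -5,"y": 1.5,"z": -0.5,"turn": 0},{"grip": 28,"x": -2,"y": 2,"z": 0,"turn": 0},{"grip": 28,"x": -0.5,"y": 2,"z": 0,"turn": 0}])

```text
t: 14.55
eef_pos: [520.7, 8.8, -5.1]
tcp_rot: [[0.993, 0.017, -0.116], [0.116, 0.007, 0.993], [0.018, -1.0, 0.005]]
force: [3.0, 1.3, 0.9]
width: 0.372
```

```bash
python3 -c "
from h import *
to(520,8.5,-6.6,.116)"
```

```text
t 14.55 pos [520.7   8.8  -5.1] yaw 0.116 down [ 0.0169  0.0069 -0.9998] F [3.  1.3 0.9] w 31.8 j [-0.01  0.53 -0.15  2.08  0.14  0.53  1.43]
  tool shift [-0.79  1.45 -0.21] turn 0.000
```

```bash
python3 -c "
from h import *
from workcell import ctrl
d=ctrl.read_camera('scene');pickle.dump(d,open('scene11.pkl','wb'));crop(d,205,180,40,45,16,'pics/c19.png')"
```

```text
(no output)
```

View pics/c19.png

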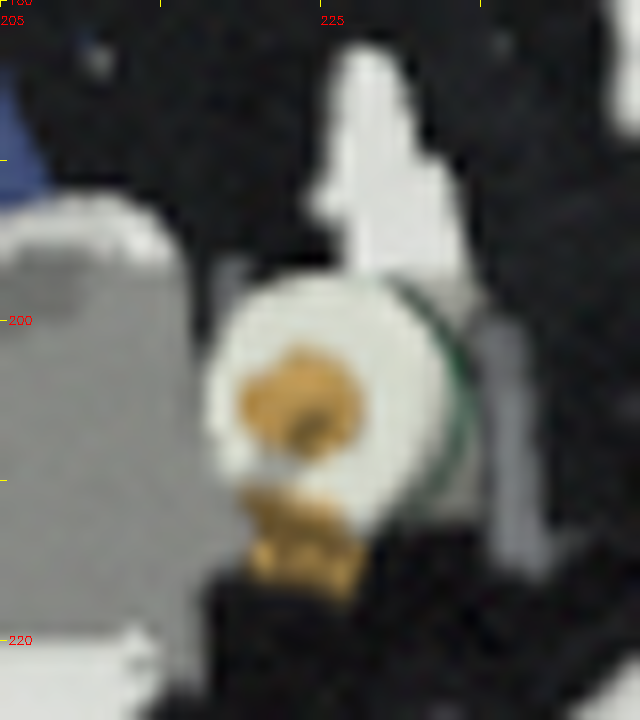

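```bash
python3 -c "
from h import *
d=pickle.load(open('scene11.pkl','rb'))
f=np.array([-.993,-.116,0]);m=np.array([521.3,8.65,37.4])
for p in np.radians([20,25]):
  ax=f*np.cos(p)+np.array([0,0,np.sin(p)]);print('tip',proj(d,m+36*ax),'front',proj(d,m+24*ax))
for y in (7,8.5,10): 
  l=np.array([526-38.8*.993,y-38.8*.116,41.5]);print(y,'lip',proj(d,l+7*np.array([.116,-.993,0])),proj(d,l),proj(d,l-7*np.array([.116,-.993,0])))
"
```

```text
tip [222.38535275 206.7330835 ] front [225.38492694 206.41033878]
tip [222.59376836 205.22803041] front [225.5227698  205.41959674]
7 lip [226.36633445 211.19025576] [223.44882922 210.60855212] [220.54910453 210.03041   ]
8.5 lip [225.78786042 211.03248491] [222.87449762 210.45174087] [219.97887239 209.87454884]
10 lip [225.21033061 210.87497254] [222.30109995 210.29518558] [219.40956402 209.71894114]
```

```bash
python3 -c "
from h import *
to(520,8,-6.6,.116)
d=pickle.load(open('scene11.pkl','rb'))
for z in (10,15,20,25): print(z,proj(d,[520,-9,z]),proj(d,[520,-14,z]),proj(d,[510,-10,z]))
for mx in (0,5): print(proj(d,[526-.993*20,9-2.3-19*.993,18.5]))"
```

```text
t 14.60 pos [520.8   8.8  -5.3] yaw 0.116 down [ 0.017   0.007  -0.9998] F [ 4.1  1.1 -1.2] w 31.6 j [-0.01  0.53 -0.15  2.08  0.14  0.53  1.43]
  tool shift [-0.94  1.25 -0.69] turn 0.000
10 [238.17118827 219.34078551] [240.05987344 219.86899827] [235.7458685  221.28553308]
15 [238.04347079 217.25241139] [239.9364303  217.77638088] [235.61107249 219.18285699]
20 [237.91509291 215.15386577] [239.81234777 215.67354602] [235.47557288 217.06985141]
25 [237.78604916 213.045068  ] [239.68762053 213.56041249] [235.33936377 214.94643374]
[235.243037   218.64568415]
[235.243037   218.64568415]
```

Call:
apply_moves(series=[{"grip": 28,"x": 2,"y": 0,"z": -0.8,"turn": 0}])

```text
t: 14.68
eef_pos: [522.6, 8.3, -5.2]
tcp_rot: [[0.993, 0.017, -0.116], [0.116, 0.007, 0.993], [0.017, -1.0, 0.005]]
force: [-0.8, -0.2, -1.1]
width: 0.376
```

Call:
apply_moves(series=[{"grip": 28,"x": 1,"y": 0,"z": 0,"turn": 0}])

```text
t: 14.77
eef_pos: [523.5, 8.1, -5.0]
tcp_rot: [[0.993, 0.016, -0.116], [0.116, 0.007, 0.993], [0.017, -1.0, 0.005]]
force: [-0.2, 0.7, -0.9]
width: 0.377
```

Call:
apply_moves(series=[{"grip": 28,"x": -0.3,"y": 1.5,"z": 0,"turn": 0},{"grip": 28,"x": -0.3,"y": 1.5,"z": 0,"turn": 0}])

```text
t: 14.93
eef_pos: [522.7, 7.9, -7.9]
tcp_rot: [[0.993, 0.016, -0.116], [0.116, 0.006, 0.993], [0.016, -1.0, 0.005]]
force: [0.1, 0.9, -0.8]
width: 0.371
```

Call:
apply_moves(series=[{"grip": 28,"x": -0.5,"y": 1.2,"z": 0,"turn": 0}])

```text
t: 15.02
eef_pos: [522.7, 7.9, -9.1]
tcp_rot: [[0.993, 0.017, -0.116], [0.116, 0.007, 0.993], [0.018, -1.0, 0.005]]
force: [2.3, 0.1, -1.2]
width: 0.371
```

```bash
python3 -c "
from h import *
from workcell import ctrl
to(523.5,8,-10.4,.116)
d=ctrl.read_camera('scene');pickle.dump(d,open('scene12.pkl','wb'));crop(d,205,180,40,45,16,'pics/c20.png')"
```

```text
t 15.02 pos [522.7   7.9  -9.1] yaw 0.116 down [ 0.0169  0.0066 -0.9998] F [ 2.3  0.1 -1.2] w 31.7 j [-0.01  0.54 -0.15  2.07  0.14  0.52  1.43]
  tool shift [0.74 1.33 0.02] turn -0.000
```

View pics/c20.png

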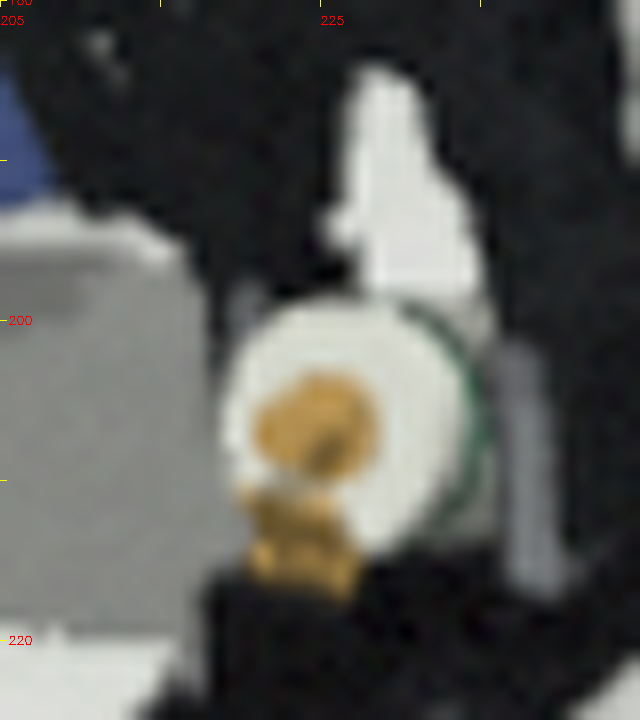

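Call:
apply_moves(series=[{"grip": 28,"x": 1.2,"y": 0.3,"z": 0,"turn": 0}])

```text
t: 15.15
eef_pos: [523.6, 8.0, -9.7]
tcp_rot: [[0.993, 0.016, -0.116], [0.116, 0.007, 0.993], [0.017, -1.0, 0.005]]
force: [0.7, -1.4, -1.2]
width: 0.371
```

Call:
apply_moves(series=[{"grip": 28,"x": 0,"y": 1,"z": 0,"turn": 0}])

```text
t: 15.23
eef_pos: [523.6, 8.0, -10.8]
tcp_rot: [[0.993, 0.016, -0.116], [0.116, 0.006, 0.993], [0.017, -1.0, 0.005]]
force: [-0.3, 0.1, -1.1]
width: 0.374
```

Call:
apply_moves(series=[{"grip": 28,"x": 1.2,"y": 0.5,"z": 0,"turn": 0}])

```text
t: 15.32
eef_pos: [523.9, 8.0, -11.6]
tcp_rot: [[0.993, 0.015, -0.116], [0.116, 0.006, 0.993], [0.015, -1.0, 0.005]]
force: [1.0, 0.5, -1.3]
width: 0.378
```

Call:
apply_moves(series=[{"grip": 28,"x": 1,"y": 0.3,"z": 0,"turn": 0}])

```text
t: 15.4
eef_pos: [524.6, 8.1, -12.1]
tcp_rot: [[0.993, 0.014, -0.116], [0.116, 0.006, 0.993], [0.014, -1.0, 0.004]]
force: [-0.5, -0.1, -1.3]
width: 0.376
```

Call:
apply_moves(series=[{"grip": 28,"x": 1,"y": 0.3,"z": 0,"turn": 0}])

```text
t: 15.48
eef_pos: [525.3, 8.2, -12.6]
tcp_rot: [[0.993, 0.013, -0.116], [0.116, 0.006, 0.993], [0.014, -1.0, 0.004]]
force: [-0.1, -0.1, -1.5]
width: 0.375
```

```bash
python3 -c "
from h import *
from workcell import ctrl
to(523.5,8,-10.4,.116)
d=ctrl.read_camera('scene');pickle.dump(d,open('scene13.pkl','wb'));crop(d,205,180,40,45,16,'pics/c21.png')
d=ctrl.read_camera('top');crop(d,205,160,80,75,8,'pics/c21t.png')"
```

```text
t 15.48 pos [525.3   8.2 -12.6] yaw 0.116 down [ 0.0129  0.006  -0.9999] F [-0.1 -0.1 -1.5] w 32.0 j [-0.02  0.55 -0.15  2.07  0.14  0.52  1.43]
  tool shift [-1.75 -2.24  0.03] turn 0.000
```

View pics/c21.png

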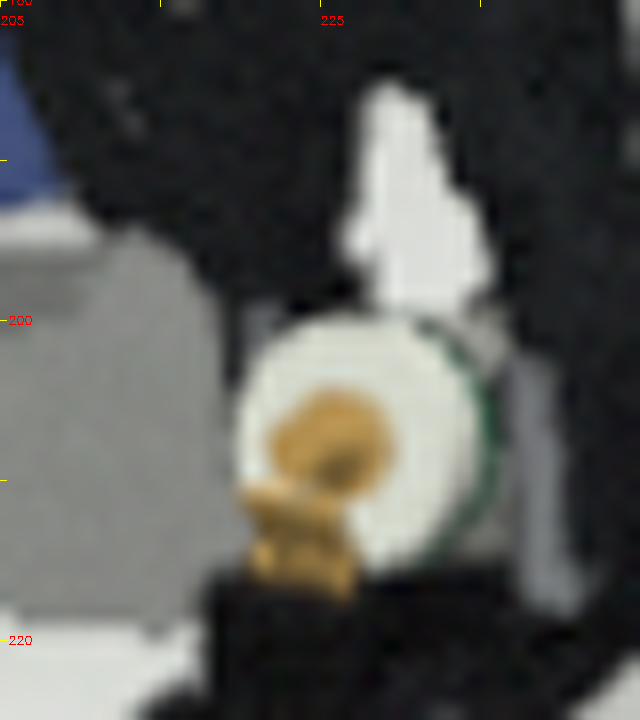

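```bash
python3 -c "
from h import *
from scipy.optimize import least_squares
d=pickle.load(open('scene13.pkl','rb'))
f=np.array([-.993,-.116,0])
for m in ([526,8.1,30.],[524,8.1,30],[526,8.1,32]):
 m=np.array(m)
 for p in np.radians([20,25]):
  ax=f*np.cos(p)+np.array([0,0,np.sin(p)]);print(m,'tip',proj(d,m+36*ax),'front',proj(d,m+24*ax))
"
```

```text
[526.    8.1  30. ] tip [224.26397579 209.18915354] front [227.2177605  208.83823296]
[526.    8.1  30. ] tip [224.47148262 207.69628241] front [227.35500197 207.85540907]
[524.    8.1  30. ] tip [223.66392071 209.54844306] front [226.63034296 209.19243369]
[524.    8.1  30. ] tip [223.87160074 208.0530639 ] front [226.76769885 208.20797972]
[526.    8.1  32. ] tip [224.19721087 208.31705077] front [227.15475751 207.97664891]
[526.    8.1  32. ] tip [224.40488904 206.82238699] front [227.29211216 206.99265951]
```

View pics/c21t.png

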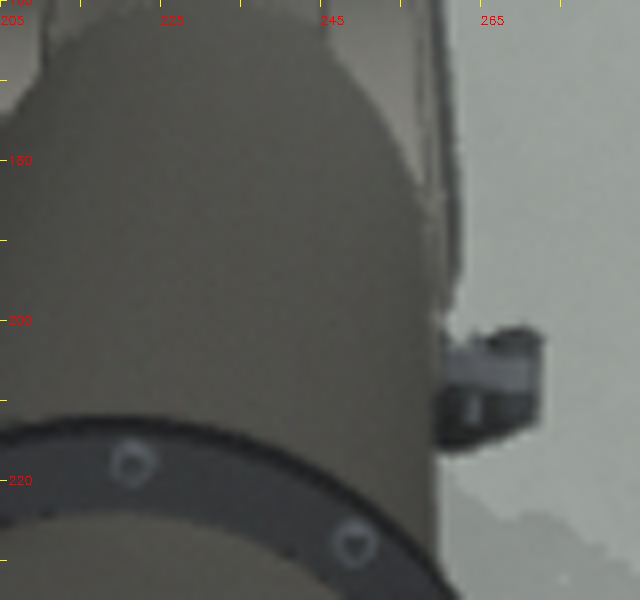

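Call:
apply_moves(series=[{"grip": 28,"x": 1,"y": 0.2,"z": 0,"turn": 0}])

```text
t: 15.67
eef_pos: [526.3, 8.3, -12.8]
tcp_rot: [[0.993, 0.013, -0.116], [0.116, 0.006, 0.993], [0.014, -1.0, 0.004]]
force: [-0.2, -0.7, -1.6]
width: 0.374
```

Call:
apply_moves(series=[{"grip": 28,"x": 0.7,"y": 0.5,"z": 0,"turn": 0}])

```text
t: 15.75
eef_pos: [527.0, 8.4, -13.3]
tcp_rot: [[0.993, 0.013, -0.116], [0.116, 0.006, 0.993], [0.013, -1.0, 0.004]]
force: [-0.7, 0.1, 0.1]
width: 0.377
```

Call:
apply_moves(series=[{"grip": 28,"x": 0.7,"y": 0.5,"z": 0,"turn": 0}])

```text
t: 15.83
eef_pos: [527.3, 8.4, -13.9]
tcp_rot: [[0.993, 0.012, -0.116], [0.116, 0.006, 0.993], [0.013, -1.0, 0.004]]
force: [-0.7, 0.5, -0.3]
width: 0.373
```

Call:
apply_moves(series=[{"grip": 28,"x": 1,"y": 0,"z": 0,"turn": 0}])

```text
t: 15.92
eef_pos: [527.8, 8.4, -14.0]
tcp_rot: [[0.993, 0.011, -0.116], [0.116, 0.006, 0.993], [0.011, -1.0, 0.004]]
force: [-1.3, 0.2, 0.1]
width: 0.375
```

Call:
apply_moves(series=[{"grip": 28,"x": 1,"y": 0.3,"z": 0,"turn": 0}])

```text
t: 16.0
eef_pos: [528.3, 8.5, -14.4]
tcp_rot: [[0.993, 0.01, -0.116], [0.116, 0.005, 0.993], [0.01, -1.0, 0.004]]
force: [-1.5, 0.2, 0.1]
width: 0.374
```

```bash
python3 -c "
from h import *
from workcell import ctrl
to(523.5,8,-10.4,.116)
d=ctrl.read_camera('scene');pickle.dump(d,open('scene14.pkl','wb'));crop(d,210,180,45,45,16,'pics/c22.png')"
```

```text
t 16.00 pos [528.3   8.5 -14.4] yaw 0.116 down [ 0.0098  0.0054 -0.9999] F [-1.5  0.2  0.1] w 32.0 j [-0.02  0.56 -0.14  2.06  0.14  0.53  1.43]
  tool shift [-4.78 -4.08  0.12] turn 0.000
```

View pics/c22.png

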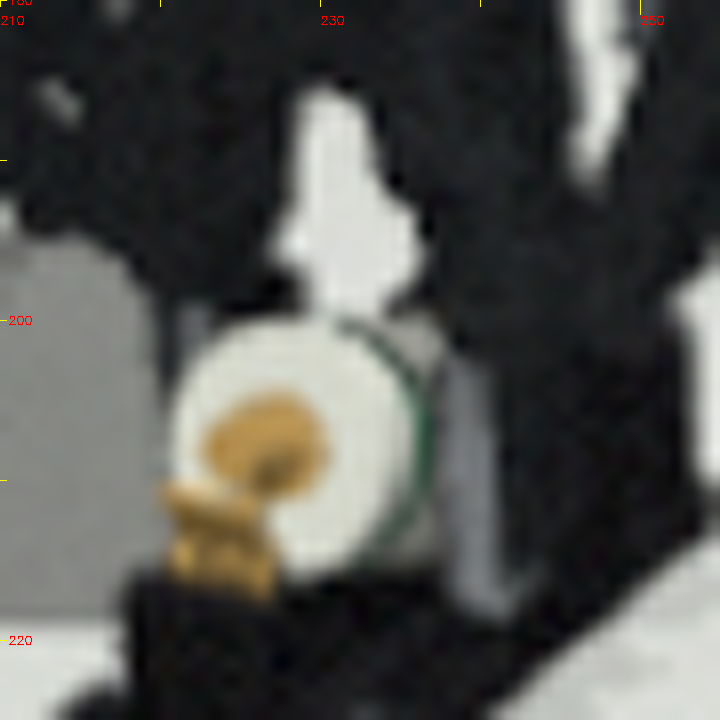

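Call:
apply_moves(series=[{"grip": 28,"x": 0.3,"y": 1,"z": 0,"turn": 0}])

```text
t: 16.13
eef_pos: [528.3, 8.4, -15.5]
tcp_rot: [[0.993, 0.009, -0.116], [0.116, 0.005, 0.993], [0.01, -1.0, 0.004]]
force: [-3.7, -0.2, 5.5]
width: 0.374
```

Call:
apply_moves(series=[{"grip": 28,"x": 0,"y": 1,"z": 0,"turn": 0}])

```text
t: 16.22
eef_pos: [528.2, 8.3, -16.1]
tcp_rot: [[0.993, 0.009, -0.116], [0.116, 0.005, 0.993], [0.009, -1.0, 0.004]]
force: [-5.2, 0.1, 15.1]
width: 0.374
```

Call:
apply_moves(series=[{"grip": 28,"x": 0,"y": -1,"z": 0,"turn": 0}])

```text
t: 16.3
eef_pos: [528.0, 8.3, -15.1]
tcp_rot: [[0.993, 0.008, -0.116], [0.116, 0.005, 0.993], [0.009, -1.0, 0.004]]
force: [-2.6, -0.1, -1.4]
width: 0.379
```

```bash
python3 -c "
from h import *
from workcell import ctrl
d=ctrl.read_camera('scene');pickle.dump(d,open('scene15.pkl','wb'));crop(d,210,180,45,45,16,'pics/c23.png')
to(523.5,8,-10.4,.116)"
```

```text
t 16.35 pos [528.    8.3 -15. ] yaw 0.116 down [ 0.0084  0.0049 -1.    ] F [-1.7  0.   0.3] w 31.9 j [-0.02  0.56 -0.14  2.06  0.14  0.53  1.42]
  tool shift [-4.46 -4.6   0.24] turn -0.000
```

View pics/c23.png

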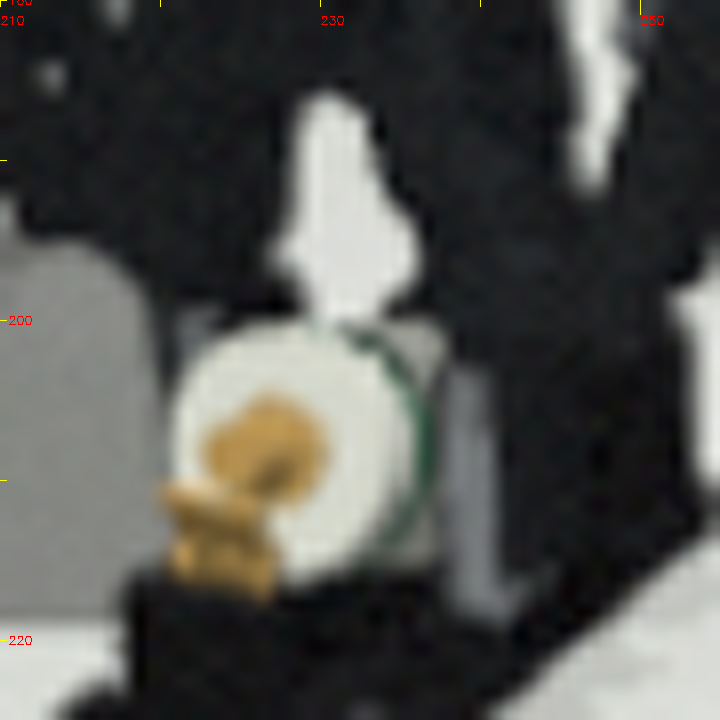

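Call:
apply_moves(series=[{"grip": 28,"x": 0.7,"y": 0,"z": 0,"turn": 0},{"grip": 42,"x": 0,"y": 0,"z": 0,"turn": 0},{"grip": 42,"x": 0,"y": 0,"z": 0,"turn": 0},{"grip": 42,"x": 0,"y": 0,"z": 0,"turn": 0}])

```text
t: 16.68
eef_pos: [530.7, 8.7, -14.7]
tcp_rot: [[0.993, 0.012, -0.116], [0.116, 0.006, 0.993], [0.013, -1.0, 0.004]]
force: [-0.4, 0.1, -0.2]
width: 0.488
```

```bash
python3 -c "
from h import *
from workcell import ctrl
d=ctrl.read_camera('scene');pickle.dump(d,open('scene16.pkl','wb'));crop(d,210,180,45,45,16,'pics/c24.png')
to(523.5,8,-10.4,.116)"
```

```text
t 16.73 pos [530.7   8.7 -14.6] yaw 0.116 down [ 0.0121  0.0056 -0.9999] F [ 0.1 -0.2  0.7] w 41.9 j [-0.02  0.56 -0.14  2.05  0.14  0.53  1.43]
  tool shift [-7.23 -4.32  0.12] turn -0.000
```

View pics/c24.png

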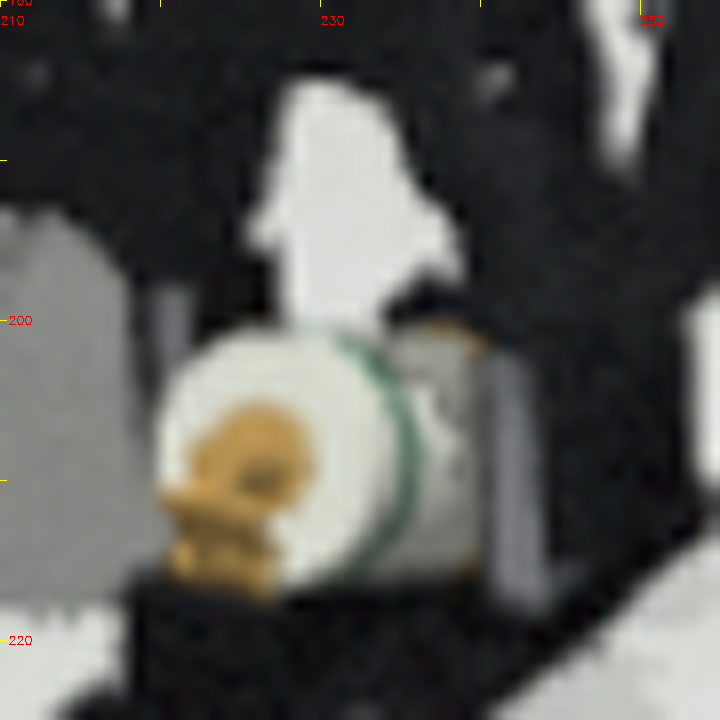

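Call:
apply_moves(series=[{"grip": 45,"x": 0,"y": -8,"z": 0,"turn": 0},{"grip": 45,"x": 0,"y": -14,"z": 0,"turn": 0},{"grip": 45,"x": 0,"y": -16,"z": 0,"turn": 0},{"grip": 45,"x": 0,"y": -16,"z": 0,"turn": 0},{"grip": 20,"x": -8,"y": -8,"z": 0,"turn": 0},{"grip": 0,"x": -8,"y": -2,"z": 0,"turn": 0},{"grip": 0,"x": -5,"y": 0,"z": 0,"turn": 0},{"grip": 0,"x": -2,"y": 0,"z": 0,"turn": 0}])

```text
t: 17.4
eef_pos: [506.4, 5.8, 53.8]
tcp_rot: [[0.993, 0.015, -0.116], [0.116, 0.006, 0.993], [0.015, -1.0, 0.004]]
force: [0.4, 1.3, -0.3]
width: 0.007
```

```bash
python3 -c "
from h import *
from workcell import ctrl
to(509,7,35,.116)
d=ctrl.read_camera('scene');pickle.dump(d,open('scene17.pkl','wb'));crop(d,200,140,60,90,7,'pics/c25.png')"
```

```text
t 17.40 pos [506.4   5.8  53.8] yaw 0.116 down [ 0.0148  0.0062 -0.9999] F [ 0.4  1.3 -0.3] w 0.6 j [ 0.01  0.41 -0.17  2.08  0.11  0.64  1.45]
  tool shift [ 2.45 18.81  0.82] turn 0.000
```

View pics/c25.png

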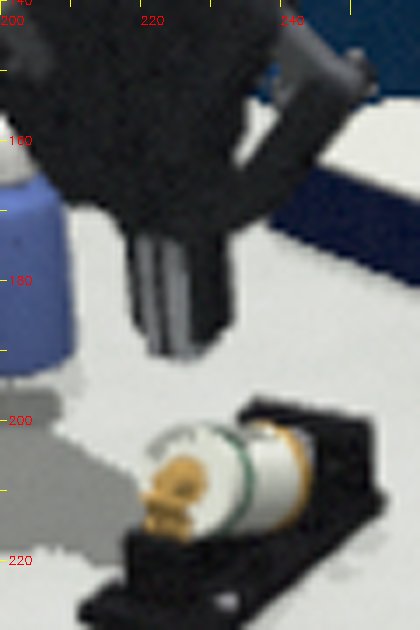

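Call:
apply_moves(series=[{"grip": 0,"x": 2,"y": 6,"z": 0.8,"turn": 0},{"grip": 0,"x": 0,"y": 7,"z": 0,"turn": 0},{"grip": 0,"x": 0,"y": 6,"z": 0,"turn": 0},{"grip": 0,"x": 0,"y": 3,"z": 0,"turn": 0}])

```text
t: 17.78
eef_pos: [507.4, 7.0, 28.2]
tcp_rot: [[0.993, 0.012, -0.116], [0.116, 0.006, 0.993], [0.013, -1.0, 0.004]]
force: [-0.8, 0.9, 6.8]
width: 0.0
```

```bash
python3 -c "
from h import *
from workcell import ctrl
to(509,7,25,.116)
d=ctrl.read_camera('scene');pickle.dump(d,open('scene17.pkl','wb'));crop(d,205,165,50,60,10,'pics/c26.png')"
```

```text
t 17.78 pos [507.4   7.   28.2] yaw 0.116 down [ 0.0123  0.006  -0.9999] F [-0.8  0.9  6.8] w 0.0 j [ 0.    0.46 -0.16  2.09  0.12  0.59  1.44]
  tool shift [ 1.57  3.22 -0.16] turn 0.000
```

View pics/c26.png

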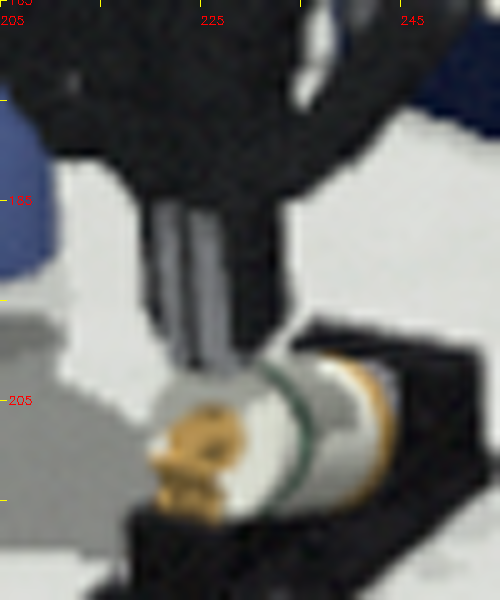

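Call:
apply_moves(series=[{"grip": 0,"x": 0.3,"y": 1,"z": 0,"turn": 0}])

```text
t: 17.92
eef_pos: [507.3, 7.0, 26.2]
tcp_rot: [[0.993, 0.011, -0.116], [0.116, 0.006, 0.993], [0.011, -1.0, 0.005]]
force: [-0.2, -0.8, 3.2]
width: 0.003
```

Call:
apply_moves(series=[{"grip": 0,"x": 0.3,"y": 1,"z": 0,"turn": 0}])

```text
t: 18.0
eef_pos: [507.6, 7.1, 24.8]
tcp_rot: [[0.993, 0.01, -0.116], [0.116, 0.006, 0.993], [0.011, -1.0, 0.005]]
force: [-1.0, -0.2, 2.8]
width: 0.001
```

Call:
apply_moves(series=[{"grip": 0,"x": 0.3,"y": 1,"z": 0,"turn": 0}])

```text
t: 18.08
eef_pos: [507.9, 7.2, 23.8]
tcp_rot: [[0.993, 0.01, -0.116], [0.116, 0.006, 0.993], [0.01, -1.0, 0.005]]
force: [-1.8, -0.2, 4.8]
width: 0.001
```

Call:
apply_moves(series=[{"grip": 0,"x": 0.3,"y": 1,"z": 0,"turn": 0},{"grip": 0,"x": 0.3,"y": 1,"z": 0,"turn": 0}])

```text
t: 18.25
eef_pos: [508.3, 7.2, 21.9]
tcp_rot: [[0.993, 0.009, -0.116], [0.116, 0.006, 0.993], [0.01, -1.0, 0.004]]
force: [-1.9, -1.0, 4.6]
width: -0.001
```

Call:
apply_moves(series=[{"grip": 0,"x": 0.3,"y": 1,"z": 0,"turn": 0},{"grip": 0,"x": 0.3,"y": 1,"z": 0,"turn": 0}])

```text
t: 18.42
eef_pos: [509.3, 7.2, 19.8]
tcp_rot: [[0.993, 0.01, -0.116], [0.116, 0.006, 0.993], [0.011, -1.0, 0.004]]
force: [-1.0, -0.7, 0.0]
width: -0.003
```

```bash
python3 -c "
from h import *
from workcell import ctrl
to(509,7,25,.116)
d=ctrl.read_camera('scene');pickle.dump(d,open('scene18.pkl','wb'));crop(d,205,165,50,60,10,'pics/c27.png')"
```

```text
t 18.42 pos [509.3   7.2  19.8] yaw 0.116 down [ 0.0099  0.0057 -0.9999] F [-1.  -0.7  0. ] w -0.3 j [-0.    0.47 -0.16  2.09  0.13  0.58  1.44]
  tool shift [-0.24 -5.18 -0.19] turn 0.000
```

View pics/c27.png

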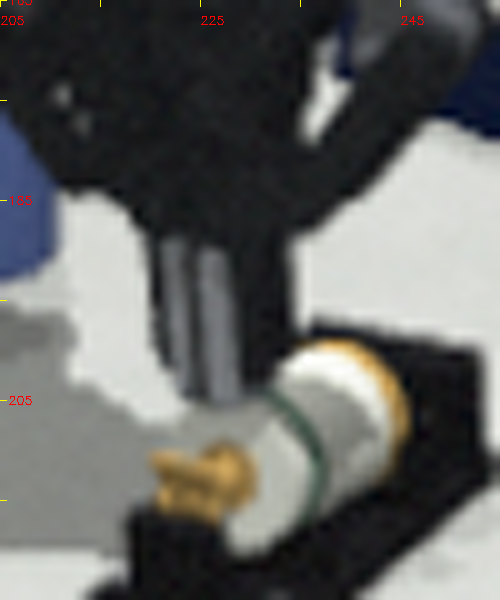

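```bash
python3 -c "
from h import *
d=pickle.load(open('scene18.pkl','rb'))
def W(x,y,z): a=np.pi+.116; return [526+np.cos(a)*x-np.sin(a)*y,8.5+np.sin(a)*x+np.cos(a)*y,24.5+z]
off=np.array([0,-1])
for n,p in [('tip',W(36,0,0)),('front c',W(24,0,0)),('front top',W(24,0,16.5)),('front bottom',W(24,0,-16.5)),('cap top rear',W(-24,0,16.5)),('cap top tilt+5',W(-24,0,18.5)),('nose',W(33.8,0,6))]:
  q=proj(d,p)+off; print(n,q,'crop',(q-[205,165]+.5)*10)
"
```

```text
tip [224.14957141 216.26327422] crop [196.49571413 517.63274221]
front c [227.13579797 213.93432501] crop [226.3579797  494.34325013]
front top [226.61479426 206.86542228] crop [221.14794264 423.65422284]
front bottom [227.64786494 220.88933641] crop [231.47864938 563.89336414]
cap top rear [238.03840455 198.27259099] crop [335.38404547 337.72590992]
cap top tilt+5 [237.98817505 197.43647336] crop [334.88175051 329.36473361]
nose [224.50468084 213.25761822] crop [200.04680844 487.57618218]
```

Call:
apply_moves(series=[{"grip": 0,"x": 0,"y": 1,"z": 0,"turn": 0}])

```text
t: 18.55
eef_pos: [509.4, 7.3, 18.6]
tcp_rot: [[0.993, 0.01, -0.116], [0.116, 0.006, 0.993], [0.011, -1.0, 0.005]]
force: [0.2, -0.4, 0.4]
width: -0.001
```

Call:
apply_moves(series=[{"grip": 0,"x": 0,"y": 1,"z": 0,"turn": 0}])

```text
t: 18.63
eef_pos: [509.4, 7.3, 17.5]
tcp_rot: [[0.993, 0.01, -0.116], [0.116, 0.006, 0.993], [0.011, -1.0, 0.005]]
force: [-2.0, 0.4, 0.6]
width: 0.001
```

Call:
apply_moves(series=[{"grip": 0,"x": 0,"y": 1,"z": 0,"turn": 0}])

```text
t: 18.72
eef_pos: [509.4, 7.3, 16.4]
tcp_rot: [[0.993, 0.01, -0.116], [0.116, 0.006, 0.993], [0.011, -1.0, 0.005]]
force: [-0.3, -1.0, 1.9]
width: 0.001
```

Call:
apply_moves(series=[{"grip": 0,"x": 0,"y": 0.8,"z": 0,"turn": 0}])

```text
t: 18.8
eef_pos: [509.4, 7.3, 15.5]
tcp_rot: [[0.993, 0.01, -0.116], [0.116, 0.006, 0.993], [0.011, -1.0, 0.005]]
force: [0.1, 0.4, -0.6]
width: -0.002
```

Call:
apply_moves(series=[{"grip": 0,"x": 0,"y": 0.8,"z": 0,"turn": 0}])

```text
t: 18.88
eef_pos: [509.4, 7.3, 14.5]
tcp_rot: [[0.993, 0.01, -0.116], [0.116, 0.006, 0.993], [0.011, -1.0, 0.005]]
force: [-0.4, 0.2, 0.6]
width: 0.005
```

```bash
python3 -c "
from h import *
from workcell import ctrl
to(509,7,25,.116)
d=ctrl.read_camera('scene');pickle.dump(d,open('scene19.pkl','wb'));crop(d,205,165,50,60,10,'pics/c28.png')"
```

```text
t 18.88 pos [509.4   7.3  14.5] yaw 0.116 down [ 0.01    0.0058 -0.9999] F [-0.4  0.2  0.6] w 0.5 j [-0.    0.48 -0.16  2.09  0.13  0.57  1.43]
  tool shift [ -0.35 -10.49  -0.23] turn 0.000
```

View pics/c28.png

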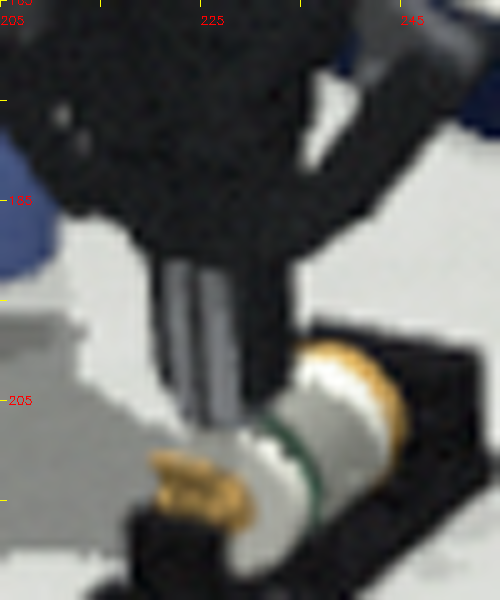

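Call:
apply_moves(series=[{"grip": 0,"x": 0,"y": 0.5,"z": 0,"turn": 0}])

```text
t: 19.02
eef_pos: [509.4, 7.3, 13.9]
tcp_rot: [[0.993, 0.01, -0.116], [0.116, 0.006, 0.993], [0.01, -1.0, 0.005]]
force: [-2.2, -0.3, 8.4]
width: -0.001
```

Call:
apply_moves(series=[{"grip": 0,"x": 0,"y": 0.5,"z": 0,"turn": 0}])

```text
t: 19.1
eef_pos: [509.4, 7.3, 13.8]
tcp_rot: [[0.993, 0.01, -0.116], [0.116, 0.006, 0.993], [0.01, -1.0, 0.004]]
force: [-3.8, 0.1, 12.6]
width: 0.001
```

Call:
apply_moves(series=[{"grip": 0,"x": 0,"y": 0.5,"z": 0,"turn": 0}])

```text
t: 19.18
eef_pos: [509.4, 7.3, 13.8]
tcp_rot: [[0.993, 0.01, -0.116], [0.116, 0.005, 0.993], [0.01, -1.0, 0.004]]
force: [-3.1, -0.8, 9.4]
width: 0.002
```

Call:
apply_moves(series=[{"grip": 0,"x": 0,"y": -4,"z": 0,"turn": 0},{"grip": 0,"x": 0,"y": -12,"z": 0,"turn": 0},{"grip": 0,"x": 0,"y": -12,"z": 0,"turn": 0},{"grip": 0,"x": 0,"y": -4,"z": 0,"turn": 0}])

```text
t: 19.52
eef_pos: [508.3, 7.2, 46.3]
tcp_rot: [[0.993, 0.008, -0.116], [0.116, 0.005, 0.993], [0.008, -1.0, 0.004]]
force: [-0.5, 0.6, 0.5]
width: 0.003
```

```bash
python3 -c "
from h import *
from workcell import ctrl
to(509,7,15,.116)
d=ctrl.read_camera('scene');pickle.dump(d,open('scene20.pkl','wb'));crop(d,205,165,50,60,10,'pics/c29.png')"
```

```text
t 19.52 pos [508.3   7.2  46.3] yaw 0.117 down [ 0.0075  0.0054 -1.    ] F [-0.5  0.6  0.5] w 0.2 j [ 0.01  0.43 -0.17  2.08  0.11  0.64  1.45]
  tool shift [ 0.45 31.32 -0.43] turn 0.001
```

View pics/c29.png

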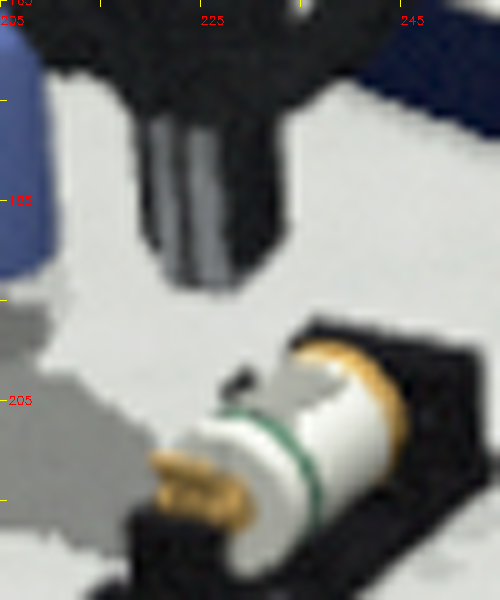

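Call:
apply_moves(series=[{"grip": 0,"x": 0,"y": 10,"z": 0,"turn": 0},{"grip": 0,"x": 0,"y": 11,"z": 0,"turn": 0},{"grip": 0,"x": 0,"y": 6,"z": 0,"turn": 0},{"grip": 0,"x": 0,"y": 1,"z": 0,"turn": 0}])

```text
t: 19.9
eef_pos: [508.8, 7.3, 15.1]
tcp_rot: [[0.993, 0.009, -0.116], [0.116, 0.006, 0.993], [0.01, -1.0, 0.004]]
force: [-0.3, -0.0, -1.1]
width: 0.003
```

Call:
apply_moves(series=[{"grip": 0,"x": 0,"y": 0.9,"z": 0,"turn": 0},{"grip": 0,"x": 0,"y": 0.6,"z": 0,"turn": 0}])

```text
t: 20.07
eef_pos: [508.4, 7.3, 13.5]
tcp_rot: [[0.993, 0.007, -0.116], [0.116, 0.005, 0.993], [0.007, -1.0, 0.004]]
force: [-7.4, -0.3, 32.1]
width: 0.0
```

Call:
apply_moves(series=[{"grip": 0,"x": 0,"y": 0.7,"z": 0,"turn": 0}])

```text
t: 20.15
eef_pos: [508.3, 7.3, 13.7]
tcp_rot: [[0.993, 0.006, -0.116], [0.116, 0.004, 0.993], [0.006, -1.0, 0.004]]
force: [-4.5, -0.8, 18.7]
width: 0.004
```

Call:
apply_moves(series=[{"grip": 0,"x": 0,"y": 0.5,"z": 0,"turn": 0}])

```text
t: 20.23
eef_pos: [508.4, 7.3, 13.8]
tcp_rot: [[0.993, 0.006, -0.116], [0.116, 0.004, 0.993], [0.006, -1.0, 0.003]]
force: [-2.4, 0.3, 10.1]
width: -0.002
```

Call:
apply_moves(series=[{"grip": 0,"x": 0,"y": 0.6,"z": 0,"turn": 0}])

```text
t: 20.32
eef_pos: [508.3, 7.2, 13.8]
tcp_rot: [[0.993, 0.005, -0.116], [0.116, 0.004, 0.993], [0.006, -1.0, 0.003]]
force: [-4.1, 0.4, 12.2]
width: 0.001
```

Call:
apply_moves(series=[{"grip": 0,"x": 0,"y": -4,"z": 0,"turn": 0},{"grip": 0,"x": 0,"y": -15,"z": 0,"turn": 0},{"grip": 0,"x": 0,"y": -25,"z": 0,"turn": 0},{"grip": 0,"x": 0,"y": -30,"z": 0,"turn": 0},{"grip": 0,"x": 0,"y": -30,"z": 0,"turn": 0},{"grip": 0,"x": 0,"y": -20,"z": 0,"turn": 0},{"grip": 0,"x": 0,"y": -10,"z": 0,"turn": 0}])

```text
t: 20.9
eef_pos: [503.4, 6.8, 148.1]
tcp_rot: [[0.993, -0.008, -0.117], [0.117, 0.003, 0.993], [-0.007, -1.0, 0.004]]
force: [0.4, 0.6, 0.2]
width: 0.001
```

```bash
python3 -c "
from h import *
from workcell import ctrl
to(509,7,15,.116)
d=ctrl.read_camera('scene');pickle.dump(d,open('scene21.pkl','wb'));crop(d,205,180,50,50,12,'pics/c30.png');cv2.imwrite('pics/s21.png',cv2.resize(d['image'][:,:,::-1],(800,600)))"
```

```text
t 20.90 pos [503.4   6.8 148.1] yaw 0.117 down [-0.0077  0.0033 -1.    ] F [0.4 0.6 0.2] w 0.1 j [ 0.03  0.28 -0.19  2.    0.06  0.88  1.49]
  tool shift [  6.57 133.07  -1.01] turn 0.001
```

View pics/c30.png

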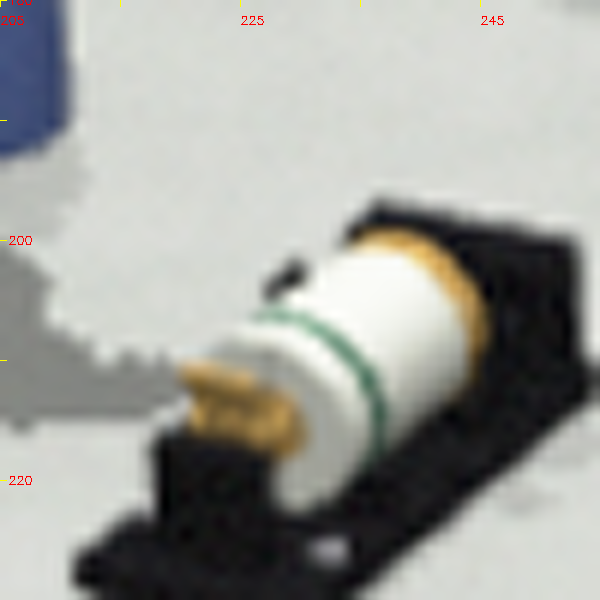

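View pics/s21.png

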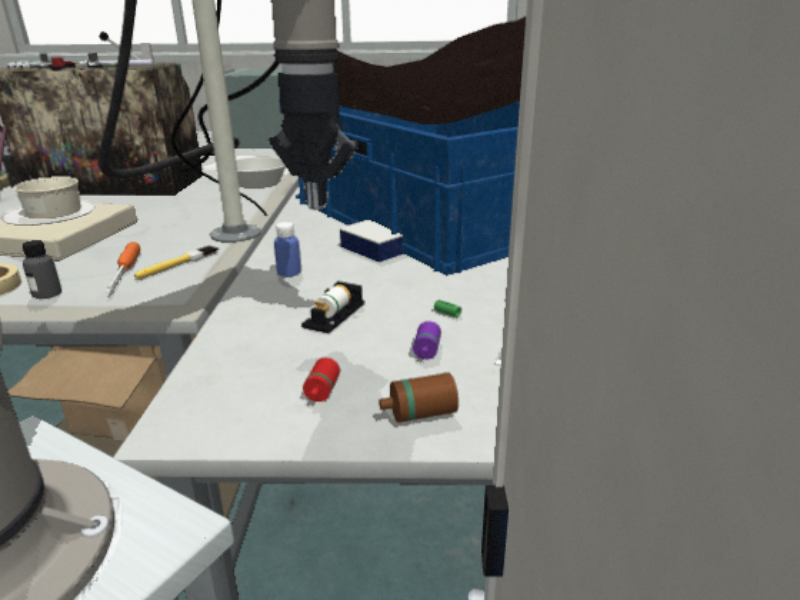

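```bash
python3 -c "
from workcell import ctrl
print(ctrl.hand_in())"
```

```text
the job is handed in; nothing more can be done
None
```

The small white fuse is loaded in the black holder and handed in, but the proof push went over the force limit. One reading on that push was 32 N, against the limit of about 25 N. The next readings were 18.7, 10 and 12 N, so it was one press with an early peak, not a clean 15 N push.

**How it went:**
- **First grasp:** it closed on nothing, because the real finger ends sit about 30 mm short of the reported TCP. I corrected for this and gripped the fuse on the second try.
- **Tilt:** the tool could not tilt, so I tipped the fuse ferrule-up to about 22–25° by pressing its body on the holder's back wall with about 7 N.
- **Seating:** I set the flat end on the floor and against the spring contact. Floor contact peaked at about 15 N.
- **Loading:** after release the fuse rested on the catch's lead-in. I pressed the green end down at about 3–7 N until the force dropped away as the ferrule passed the nose.

**Last checks:**
- **Seating:** the fuse lies level where the holder model puts it, with the ferrule behind the brass catch. I could not see the catch's underside directly.
- **Push-back:** force rose steeply within about 0.5 mm of contact.
- **Surroundings:** the ink bottle and marker cap look undisturbed in the last picture. The nib jar was out of that view, but it stood in place when last seen in the top camera, and the arm did not go near it afterwards.
- **State at hand-in:** about 21 s used, with the gripper clear of everything.

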